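# Engrave a batch of key-rack boards and stack them to air

## Task

First take the finished board off the engraving bed and add it to the stack on the rubber mat, then load every loose blank board lying on the counter onto the bed, one board to a pair of pins, both holes over both pins and fully down. With all the blanks loaded, push the start switch's roller lever sideways, either way, until it trips, hold it there for about a second and let it spring back. Then move these boards to the stack as well: squarely, two to a layer and spaced like the pair already lying there, each layer crosswise to the one below (an odd last board may lie to either side or in the middle), without shifting the bottom pair or disturbing anything else on the counter.

Things in the scene. Friction and masses are not known exactly. Their poses are not given: they have to be found in the camera images.
- board0_c (a point): A wooden key-rack board, 120 x 30 x 14 mm (x, y, z; about 40 g), with two 11 mm round through-holes on its long axis, 42 mm either side of the middle; this point is its centre, half-way up, x along its length, y across its 30 mm width, z through its thickness; either end and either face may be used. A loose blank, flat on the counter at the start; two or three are there, an absent one is None.
- board1_c (a point): A wooden key-rack board, 120 x 30 x 14 mm (x, y, z; about 40 g), with two 11 mm round through-holes on its long axis, 42 mm either side of the middle; this point is its centre, half-way up, x along its length, y across its 30 mm width, z through its thickness; either end and either face may be used. A loose blank, flat on the counter at the start; two or three are there, an absent one is None.
- board2_c (a point): A wooden key-rack board, 120 x 30 x 14 mm (x, y, z; about 40 g), with two 11 mm round through-holes on its long axis, 42 mm either side of the middle; this point is its centre, half-way up, x along its length, y across its 30 mm width, z through its thickness; either end and either face may be used. A loose blank, flat on the counter at the start; two or three are there, an absent one is None.
- board3_c (a point): Centre of a finished board, exactly like the blanks (120 x 30 x 14 mm, same axes and holes), left seated on the bed's middle station from the last run; always there.
- base0_c (a point): Centre of a finished board, exactly like the blanks (120 x 30 x 14 mm, same axes and holes), one of the two that form the bottom layer of the stack on the mat: it lies along the mat's x axis, centred at y = -45 mm of the mat, and must stay there.
- base1_c (a point): Centre of a finished board, exactly like the blanks (120 x 30 x 14 mm, same axes and holes), one of the two that form the bottom layer of the stack on the mat: it lies along the mat's x axis, centred at y = 45 mm of the mat, and must stay there.
- bed: aluminium engraving bed, 150 x 260 x 12 mm, origin under its centre, z up, with three stations 80 mm apart along its y. Each is a rib (112 mm along x, 18 mm wide, top 22 mm above the counter) with two upright 8 mm steel pins 42 mm either side of its middle along x, 24 mm tall above the rib, the upper 8 mm tapered to a 3 mm tip. A seated board lies flat on the rib, the pins 10 mm above its top.
- bed_s0 (a point): station at y = -80 mm of the bed: where the centre of a fully seated board lies (29 mm above the counter, 7 mm above the rib); x is the line through the two pins.
- bed_s1 (a point): station at y = 0 mm of the bed: where the centre of a fully seated board lies (29 mm above the counter, 7 mm above the rib); x is the line through the two pins.
- bed_s2 (a point): station at y = 80 mm of the bed: where the centre of a fully seated board lies (29 mm above the counter, 7 mm above the rib); x is the line through the two pins.
- mat: fixed square rubber mat, 170 x 170 x 6 mm, origin at the centre of its underside; the stack stands on it, square with its axes. The centre of a board lies 13 mm above the counter in the bottom layer, 27 mm in the second, 41 mm in the third.
- switch: fixed grey start switch on a foot, 50 x 70 mm, 58 mm tall, origin at the centre of its underside; its roller lever rises from the top and swings sideways along the switch's y axis.
- roller (a point): centre of the white roller (20 mm diameter, 14 mm wide along the switch's x) at the top of the steel lever, 112 mm above the counter when upright, 50 mm above the lever's pivot.
- lever (a joint): angle of the roller lever (rad), 0 upright, positive when the roller leans to the switch's -y, range -0.9 to 0.9, either way works; it trips beyond 0.45 (about 26 degrees) either way, held for at least 0.3 s; about 2.3 N at the roller trips it; it springs back upright when let go.
- tin: low round steel tin, 60 mm across, 45 mm tall; a bystander, leave it alone (origin at the underside).
- padlock: brass padlock lying flat, 45 x 40 x 20 mm; a bystander, leave it alone (origin at the underside).
- shoe_brush: wooden shoe brush, 130 x 45 x 43 mm; a bystander, leave it alone (origin at the underside).
- screwdriver: screwdriver with a red handle, 180 mm long; a bystander, leave it alone (origin at the underside).
- sole: black rubber shoe sole, 6 mm thick, about 330 mm long; a bystander, leave it alone (origin at the underside).
- tag_cup: grey plastic cup, 76 mm across, 90 mm tall; a bystander, leave it alone (origin at the underside).
- key_box: open cardboard box of key blanks, 140 x 100 x 50 mm; a bystander, leave it alone (origin at the underside).
Not all that is in view belongs to the job. Leave any red, turquoise or yellow look-alike of the switch alone.

How it is judged:
By the outcome, as a careful person would: the job done as asked, in the order asked, and still so for the second after the job is handed in, with the robot touching nothing.
Of board0, board1, board2 only 2 to 3 are there at a start; the rules pass over those that are not, and their reading is None.
At some moment in a run one of board0, board1, board2 may be knocked a few centimetres aside while the robot is not near it.
Once in a run the grip may slacken for a moment while it holds something.
It also fails if it takes over 210 s, if anything falls off the work surface, if the arm or the gripper's body presses on something with over 40 N, if the wrist force passes 120 N, or if a joint passes its speed limit or range.

## Robot

A 7-joint arm with a two-finger parallel gripper is mounted at the origin on the work surface. World frame = base frame: x ahead of the robot, y to its left, z up, the work surface at z = 0. Lengths are in m, angles in degrees, forces in N, time in s.
With the tool pointing down it reaches from about 0.425 to 0.8 m from the base axis. Payload 8.3 kg.
Tool frame: the origin (TCP) lies midway between the tips of the shut fingers; the grasp point (between the pads) lies 19 mm behind it; z points along the fingers, x is the direction in which the jaws open and shut, and the axes are right-handed (so a half turn about z gives the same grasp; the last joint's range is limited). The gripper opens to 85 mm and grips with 20 to 120 N. Pads are 22 mm wide; open, the fingers measure 114 mm over their backs; the gripper's body (76 mm by 85 mm) begins 54 mm behind the grasp point. The pads swing forward as they close: fully open they stand 13 mm farther back than shut.
Start: joints at [59.651, 21.967, 0.94, 78.501, -0.361, 79.538, -2.664], TCP at [0.281, -0.558, 0.231] pointing down, gripper open.
Joint ranges: [-169.22, 169.22], [-14.56, 117.87], [-87.37, 89.26], [10.42, 133.3], [-82.24, 262.24], [0.94, 117.77], [-172.7, 172.7]. Speed limits (degrees/s): [136.94, 136.94, 172.46, 172.46, 180, 180, 180].

## Interface

Orientations are given as a 3x3 rotation matrix whose columns are the frame's x, y, z axes.
In Python, from station import manip, optics, sign_off gives the robot as it stands. The module is installed in compiled form; this text tells all that it offers.
- The arm moves only by the tool step_arm, never from a script. Its argument "rows" is one flat list of numbers, 5 for each row, row after row: the shift along the tool's x, y, z in m, then the turn about the tool's z in degrees, then the finger opening in m, from 0 to 0.0854. A call has 1 to 20 rows; each row is the pose to reach, as a shift and turn from the pose commanded when the call began, along the tool's axes at that moment; what a row does not reach only later rows make up. A row lasts 1/12 s, in which the tool goes at most 41.7 mm and 7.16 degrees, less where a joint would pass 70% of its speed; a pose out of reach is approached as far as the arm can. A call with a gripper value outside its range is refused whole. The fingers move at their own pace and stop on an object; the grip force is fixed at half the most. Time passes only in rows, so rows that repeat a pose let the fingers close. It gives the time, the measured TCP pose, the force and the opening at its end, in the units of the state.
- manip.sense(): the state, without advancing time (a new reading comes with each control period).
- optics.read_camera(name): name is "scene" or "top"; returns a dict with "image" (420x560x3 uint8, blue, green, red), "range_z" (420x560 float32, m along the optical axis (not along the pixel's ray), 0 where there is no reading), "fx", "fy", "cx", "cy" (pixels), "R" (3x3) and "t" (3): a world point X has camera coordinates R X + t. Camera axes: x right, y down, z forward; pixel columns grow to the right and rows downward; lengths in m; the calibration is good to about 2 mm. A picture is of the moment at which its call begins.
- sign_off(): hands the job in, once; it reports no verdict.
The state is a dict: "clock": time; "joint_positions": joint angles; "dq": joint speeds; "joint_efforts": joint torques, N m; "position": TCP position; "eef_rot": TCP orientation; "ft_force": force on the tool from outside, world axes, zero at the start; "moment": the same for the moment, N m; "gripper_width": finger opening in m.
Only numpy, scipy, OpenCV 4.12 (cv2) and the standard library are available. Lean on these libraries where they do the work, as an engineer would, in place of code of your own. Each camera call takes 0.05 s, during which the arm holds its last target.

## Working session

There is one attempt and no reset: what is moved stays moved. The work goes in short steps, Python scripts to look and compute and a tool call to move; the robot and the scene stay as the last step left them, time stands still between calls to the robot, and variables do not carry over. Pictures are saved under pics/ and viewed, and the job is handed in when it is done.

Besides the shell and the picture viewer there is one more tool, called after "Emit:" by a JSON object that holds its "name" and its "arguments". step_arm: Moves the arm, as the interface text tells. Its arguments: {"type":"object","properties":{"rows":{"type":"array"}},"required":["rows"]}

```bash
mkdir -p pics; ls
cat > h.py <<'E'
import numpy as np,cv2
from station import manip,optics,sign_off
def cam(n,save=None):
    c=optics.read_camera(n)
    if save: cv2.imwrite('pics/'+save,c['image'])
    c['R']=np.array(c['R']);c['t']=np.array(c['t'])
    return c
def cloud(c):
    z=c['range_z'];v,u=np.mgrid[0:z.shape[0],0:z.shape[1]]
    P=np.stack([(u-c['cx'])/c['fx']*z,(v-c['cy'])/c['fy']*z,z],-1)
    W=(P-c['t'])@c['R']
    W[z==0]=np.nan
    return W
def proj(c,X):
    p=np.atleast_2d(X)@c['R'].T+c['t'];return np.stack([p[:,0]/p[:,2]*c['fx']+c['cx'],p[:,1]/p[:,2]*c['fy']+c['cy']],-1)
E
python3 - <<'E'
from h import *
s=manip.sense();print(s)
for n in['scene','top']:
    c=cam(n,n+'0.png');print(n,c['R'],c['t'],c['fx'],c['cx'],c['cy'])
E
```

```text
pics
{'clock': 0.0, 'joint_positions': array([59.65190449, 22.01599866,  0.93745769, 78.56404175, -0.36197032,
       79.53880546, -2.66463434]), 'dq': array([ 0.00138927,  0.03924898,  0.03016889,  0.01879002, -0.03328445,
        0.07819974, -0.01676885]), 'joint_efforts': array([ 1.14446189e-03, -6.27604795e+01,  8.44678022e-01, -3.71822083e+01,
        1.64163555e-02,  1.40412725e-02,  4.86174906e-05]), 'position': array([ 0.28105941, -0.55764618,  0.23024906]), 'eef_rot': array([[ 4.50064978e-01, -8.92995328e-01, -9.26993120e-04],
       [-8.92993512e-01, -4.50065932e-01,  1.80113478e-03],
       [-2.02561296e-03,  1.71711577e-05, -9.99997948e-01]]), 'ft_force': array([-0.29209456, -0.25475001, -0.58625815]), 'moment': array([0.00454781, 0.01207145, 0.06537329]), 'gripper_width': 0.08535604794032074}
scene [[-0.02494657  0.99953728 -0.01740369]
 [ 0.68817483  0.00454279 -0.72553068]
 [-0.7251159  -0.03007628 -0.68796973]] [-0.02251864 -0.33733839  2.21191014] 525.6473105869323 280.9114184137767 206.71783834318396
top [[ 0.08858094 -0.99605286  0.00566654]
 [-0.9743196  -0.08782768 -0.20733455]
 [ 0.20701385  0.01284487 -0.97825369]] [-0.005095    0.59217978  1.32367235] 429.2140650032479 279.7254225628085 203.52103596020225
```

View pics/scene0.png

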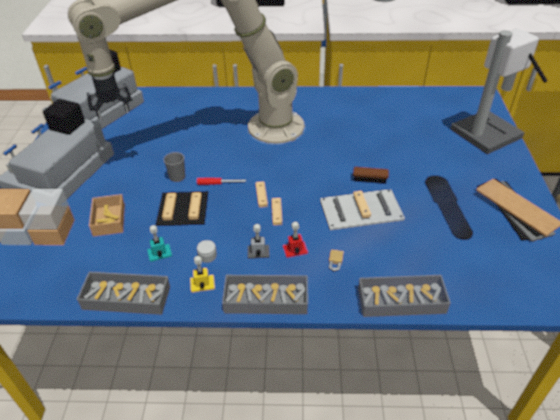

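View pics/top0.png

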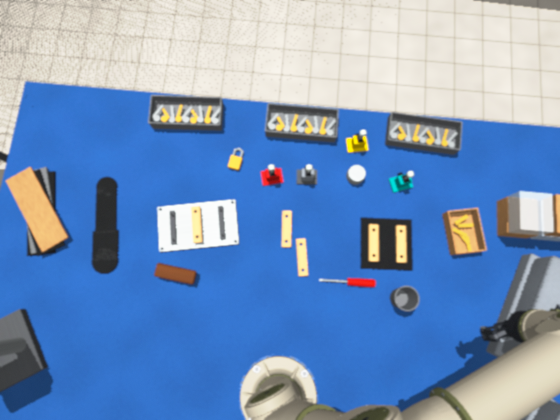

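Run:
```python
from h import *
for n in['top','scene']:
    c=cam(n);W=cloud(c)
    hsv=cv2.cvtColor(c['image'],cv2.COLOR_BGR2HSV)
    m=((hsv[...,0]>8)&(hsv[...,0]<24)&(hsv[...,1]>60)&(hsv[...,2]>140)).astype(np.uint8)
    k,l,st,ce=cv2.connectedComponentsWithStats(m)
    for i in range(1,k):
        if 60<st[i,4]<900:
            w=W[l==i];w=w[np.isfinite(w[:,0])]
            if len(w)<20: continue
            md=np.median(w,0)
            r=cv2.minAreaRect((w[:,:2]*1000).astype(np.float32))
            q=w[:,:2]-w[:,:2].mean(0);ev,V=np.linalg.eigh(q.T@q)
            print(n,ce[i].round(1),st[i,4],w.mean(0).round(4),'z',md[2].round(4),'rect',np.round(r[0]),np.round(r[1]),'ang',np.degrees(np.arctan2(V[1,1],V[0,1])).round(1))
c=cam('top')
cv2.imwrite('pics/t1.png',cv2.resize(c['image'][130:310,140:440],None,fx=2.6,fy=2.6,interpolation=cv2.INTER_CUBIC))
c=cam('scene')
cv2.imwrite('pics/s1.png',cv2.resize(c['image'][140:280,130:430],None,fx=2.6,fy=2.6,interpolation=cv2.INTER_CUBIC))
```

```text
top [415.9 132.8] 68 [ 0.8897 -0.3979  0.0215] z 0.0271 rect [ 893. -398.] [28. 76.] ang 166.4
top [400.9 133.2] 63 [ 0.8846 -0.3468  0.0191] z 0.0237 rect [ 887. -349.] [31. 57.] ang -179.6
top [444.6 137.5] 72 [ 0.8824 -0.4979  0.0186] z 0.0237 rect [ 887. -505.] [30. 79.] ang 167.5
top [429.4 137.5] 70 [ 0.8784 -0.4461  0.0173] z 0.0196 rect [ 875. -450.] [33. 70.] ang 176.3
top [557.2 212.5] 171 [ 0.621  -0.7936  0.1442] z 0.1442 rect [ 618. -794.] [ 15. 117.] ang 178.6
top [199.5 228.5] 105 [0.4907 0.3012 0.0308] z 0.0343 rect [503. 301.] [118.  23.] ang -174.1
top [285.9 228.4] 134 [0.5194 0.0206 0.0115] z 0.0127 rect [519.  18.] [118.  31.] ang -175.2
top [373.1 242.3] 208 [ 0.4985 -0.2686  0.0138] z 0.0155 rect [ 501. -270.] [127.  37.] ang -176.9
top [401.  243.1] 219 [ 0.504  -0.3598  0.0149] z 0.0169 rect [ 505. -361.] [125.  40.] ang -178.2
top [301.4 257.2] 136 [ 0.429  -0.0379  0.0118] z 0.0129 rect [430. -39.] [118.  32.] ang -170.3
top [174.5 272.6] 335 [0.3422 0.3595 0.043 ] z 0.0428 rect [342. 359.] [114.  29.] ang 84.0
scene [306.2  70.3] 349 [-0.5139  0.1356 -0.02
[... 2663 characters left out ...]
ect [871. -29.] [26. 64.] ang 179.1
scene [290.8 289.9] 91 [0.8736 0.074  0.0239] z 0.0264 rect [871.  73.] [26. 64.] ang 177.8
scene [410.3 291.7] 97 [0.879  0.4249 0.0278] z 0.0301 rect [879. 424.] [25. 83.] ang 174.1
scene [426.2 290.3] 92 [0.8716 0.473  0.0253] z 0.0268 rect [871. 475.] [63. 35.] ang -177.3
scene [376.  293.5] 94 [0.8835 0.3246 0.0235] z 0.0264 rect [884. 322.] [22. 77.] ang 174.7
scene [392.3 292.2] 89 [0.8762 0.3734 0.021 ] z 0.0226 rect [875. 372.] [29. 75.] ang -179.6
scene [542.9 396.1] 170 [ 0.9191  0.9701 -0.5193] z -0.5145 rect [ 837. 1057.] [ 30. 339.] ang 132.9
scene [ 16.1 399.6] 156 [ 0.9327 -0.9533 -0.5805] z -0.5831 rect [  867. -1040.] [283.  27.] ang 57.8
```

```bash
echo
```

```text
(no output)
```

View pics/t1.png

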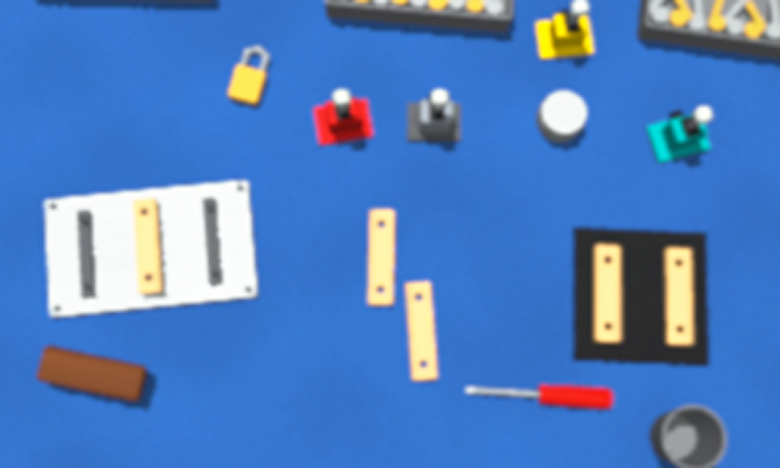

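View pics/s1.png

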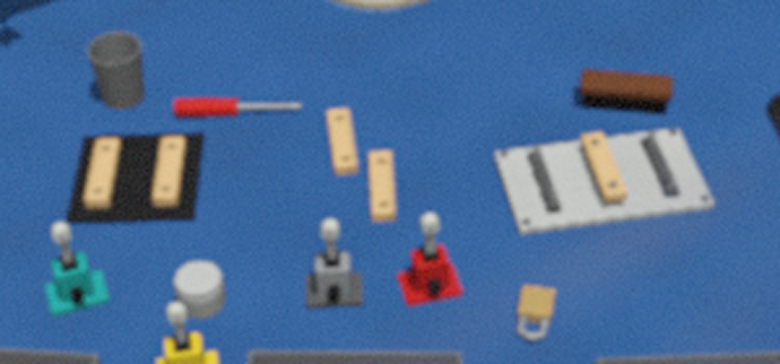

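```bash
cat >> h.py <<'E'
from scipy.optimize import minimize
S=6
def crop(c,p0,hw=45):
    u,v=int(p0[0]),int(p0[1]);u0=max(u-hw,0);v0=max(v-hw,0)
    im=c['image'][v0:v0+2*hw,u0:u0+2*hw]
    return cv2.resize(im,None,fx=S,fy=S,interpolation=cv2.INTER_CUBIC),u0,v0
def wood(im):
    h=cv2.cvtColor(im,cv2.COLOR_BGR2HSV)
    # wood: red much larger than blue
    i=im.astype(int)
    return ((i[...,2]-i[...,0]>25)&(i[...,2]>110)&(i[...,1]>80)).astype(np.uint8)
def white(im):
    i=im.astype(int);return ((i[...,2]>105)).astype(np.uint8)
def black(im):
    i=im.astype(int);return ((i[...,0]<75)|(i[...,2]>90)).astype(np.uint8)
def corners(x,y,th,dim,zc):
    o=np.array([[a,b,d] for a in(-1,1) for b in(-1,1) for d in(-1,1)])*np.array(dim)/2
    R=np.array([[np.cos(th),-np.sin(th),0],[np.sin(th),np.cos(th),0],[0,0,1]])
    return o@R.T+[x,y,zc]
def fit(c,x,y,thdeg,dim,zc,mask=wood,hull=False,hw=45,dbg=None):
    p=proj(c,[[x,y,zc]])[0];im,u0,v0=crop(c,p,hw);m=mask(im)
    m=cv2.morphologyEx(m,cv2.MORPH_OPEN,np.ones((5,5),np.uint8))
    k,l,st,ce=cv2.connectedComponentsWithStats(m)
    q=(p-[u0,v0]+.5)*S
    # component biggest overlap with initial
    def poly(v):
        P=proj(c,corners(v[0],v[1],v[2],dim,zc));P=(P-[u0,v0]+.5)*S-.5
        h=cv2.convexHull(P.astype(np.float32))
        r=np.zeros(m.shape,np.uint8);cv2.fillPoly(r,[np.round(h*16).astype(np.int32)],1,shift=4);return r
    r0=poly([x,y,np.radians(thdeg)])
    cnt=np.bincount(l[(r0>0)&(l>0)],minlength=k)
    mm=(l==cnt.argmax()).astype(np.uint8)
    cs,_=cv2.findContours(mm,cv2.RETR_EXTERNAL,cv2.CHAIN_APPROX_NONE)
    g=max(cs,key=cv2.contourArea);
    if hull:g=cv2.convexHull(g)
    mm[:]=0;cv2.drawContours(mm,[g],-1,1,-1)
    f=lambda a:float(np.sum(poly([a[0]/1000,a[1]/1000,a[2]/100])!=mm))/mm.sum()
    b=None
    x0=np.array([x*1e3,y*1e3,np.radians(thdeg)*100])
    for it in range(3):
        r=minimize(f,x0,method='Nelder-Mead',options=dict(initial_simplex=x0+np.array([[0,0,0],[8,0,0],[0,8,0],[0,0,8]])/(1+2*it),xatol=.02,fatol=1e-5))
        x0=r.x
    if dbg:
        o=im.copy();e=cv2.Canny(poly([x0[0]/1e3,x0[1]/1e3,x0[2]/100])*255,50,100);o[e>0]=(0,0,255);e=cv2.Canny(mm*255,50,100);o[e>0]=(0,255,0);cv2.imwrite('pics/'+dbg,o)
    return x0[0],x0[1],np.degrees(x0[2]/100),r.fun
B=(.12,.03,.014)
E
python3 - <<'E'
from h import *
for n in['top','scene']:
    c=cam(n)
    for nm,a,kw in [('blankA',(.520,.019,4,B,.007),{}),('blankB',(.430,-.039,9,B,.007),{}),('board3',(.502,.306,6,B,.029),{}),('base0?',(.504,-.360,2,B,.013),{}),('base1?',(.50,-.2695,2,B,.013),{}),
      ('bed',(.50,.303,6,(.15,.26,.012),.006),dict(mask=white,hull=True,hw=60)),('mat',(.50,-.31,3,(.17,.17,.006),.003),dict(mask=black,hull=True))]:
        print(n,nm,np.round(fit(c,*a,**kw,dbg=f'{n}_{nm[:6]}.png'),3))
ims=[cv2.resize(cv2.imread(f'pics/{n}_{k}.png'),(260,260)) for n in('top','scene') for k in('blankA','board3','bed','mat')]
cv2.imwrite('pics/d1.png',cv2.resize(np.vstack([np.hstack(ims[:4]),np.hstack(ims[4:])]),(800,400)))
E
```

```text
top blankA [5.19546e+02 1.96280e+01 3.98600e+00 4.20000e-02]
top blankB [ 4.30574e+02 -3.86850e+01  8.69300e+00  2.70000e-02]
top board3 [5.03794e+02 3.13179e+02 1.11400e+01 2.40000e-02]
top base0? [ 5.02019e+02 -3.59177e+02  3.43400e+00  1.35000e-01]
top base1? [ 4.98055e+02 -2.68716e+02  2.03700e+00  1.65000e-01]
top bed [5.04602e+02 3.14214e+02 1.05890e+01 5.70000e-02]
top mat [ 5.00479e+02 -3.12017e+02  1.46000e+00  9.50000e-02]
scene blankA [5.17183e+02 1.95050e+01 3.91300e+00 5.20000e-02]
scene blankB [ 4.2757e+02 -3.8788e+01  8.4560e+00  5.1000e-02]
scene board3 [5.03800e+02 3.15401e+02 1.07610e+01 3.60000e-02]
scene base0? [ 5.00777e+02 -3.58838e+02  1.42600e+00  1.09000e-01]
scene base1? [ 4.95803e+02 -2.68799e+02  8.27000e-01  1.19000e-01]
scene bed [5.03632e+02 3.15508e+02 1.09910e+01 6.30000e-02]
scene mat [ 4.95596e+02 -3.12871e+02  3.11200e+00  8.60000e-02]
```

View pics/d1.png

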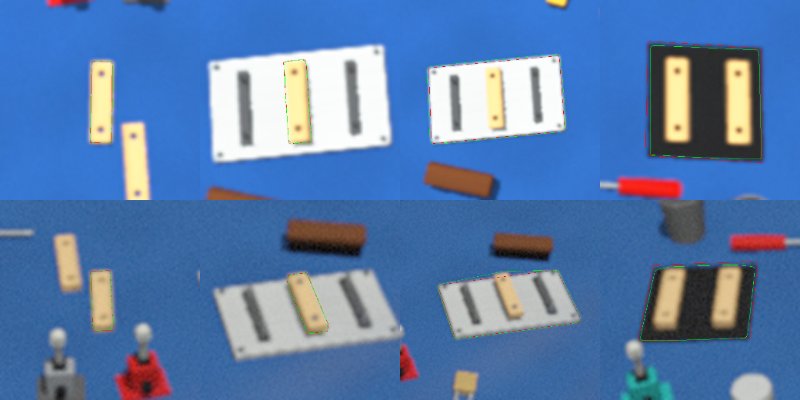

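```bash
cat >> h.py <<'E'
def woodR(im):
    r=im[...,2].astype(int);a=np.percentile(r,99);b=np.percentile(r,20)
    return (r>(a+b)/2).astype(np.uint8)
def blackB(im):
    i=im.astype(int);bg=np.median(i[...,0]);lo=np.percentile(i[...,0],4)
    return ((i[...,0]<(bg+lo)/2)|(i[...,2]>(lo+bg)/2)).astype(np.uint8)
E
python3 - <<'E'
from h import *
for n in['top','scene']:
    c=cam(n)
    for nm,a,kw in [('blankA',(.520,.019,4,B,.007),dict(mask=woodR)),('blankB',(.430,-.039,9,B,.007),dict(mask=woodR)),('base0?',(.504,-.360,2,B,.013),dict(mask=woodR)),('base1?',(.50,-.2695,2,B,.013),dict(mask=woodR)),
      ('mat',(.50,-.31,3,(.17,.17,.006),.003),dict(mask=blackB,hull=True))]:
        print(n,nm,np.round(fit(c,*a,**kw,dbg=f'{n}_{nm[:6]}.png'),3))
    # switch
    W=cloud(c);i=c['image'].astype(int)
    m=(W[...,2]>.1)&(W[...,2]<.13)&(W[...,0]>.6)&(W[...,0]<.75)&(np.abs(W[...,1])<.1)
    k,l,st,ce=cv2.connectedComponentsWithStats(m.astype(np.uint8))
    for j in range(1,k):
        print(ce[j],st[j,4],np.nanmean(W[l==j],0).round(4))
    p=proj(c,[[.65,-.01,.05]])[0].astype(int);print(p)
    cv2.imwrite(f'pics/sw_{n}.png',cv2.resize(c['image'][p[1]-35:p[1]+35,p[0]-50:p[0]+50],None,fx=7,fy=7,interpolation=cv2.INTER_CUBIC))
E
```

```text
top blankA [5.19915e+02 1.98840e+01 4.22300e+00 1.31000e-01]
top blankB [ 4.31451e+02 -3.92680e+01  8.96300e+00  1.27000e-01]
top base0? [ 5.03061e+02 -3.59653e+02  2.97900e+00  5.30000e-02]
top base1? [ 4.98931e+02 -2.69078e+02  3.00700e+00  7.70000e-02]
top mat [ 4.99844e+02 -3.12383e+02  3.06600e+00  2.50000e-02]
[270.77142857 167.48571429] 35 [0.6915 0.0854 0.118 ]
[308.5 167.5] 36 [ 0.702  -0.033   0.1186]
[298 188]
scene blankA [5.15673e+02 1.98440e+01 4.64900e+00 1.05000e-01]
scene blankB [ 4.26929e+02 -3.81920e+01  9.72900e+00  9.60000e-02]
scene base0? [ 4.98649e+02 -3.59873e+02  2.62200e+00  4.40000e-02]
scene base1? [ 4.95497e+02 -2.69580e+02  2.20700e+00  5.50000e-02]
scene mat [ 4.97106e+02 -3.12671e+02  3.12900e+00  5.40000e-02]
[294.44680851 225.55319149] 47 [0.6977 0.0838 0.1172]
[255.97916667 227.89583333] 48 [ 0.7072 -0.0347  0.1156]
[265 229]
```

View pics/sw_top.png

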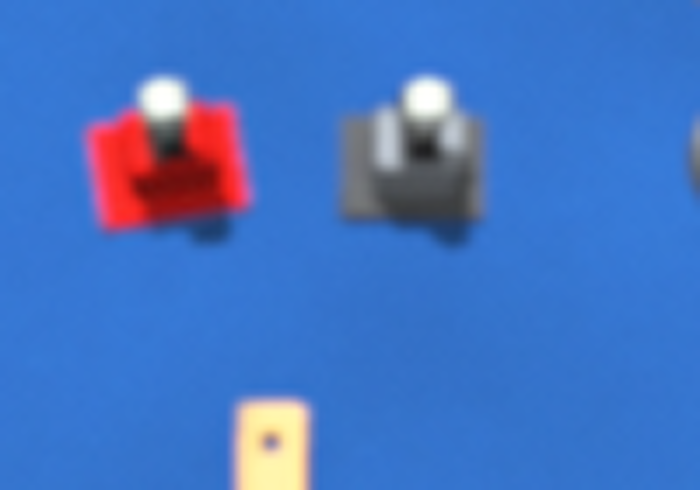

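View pics/sw_scene.png

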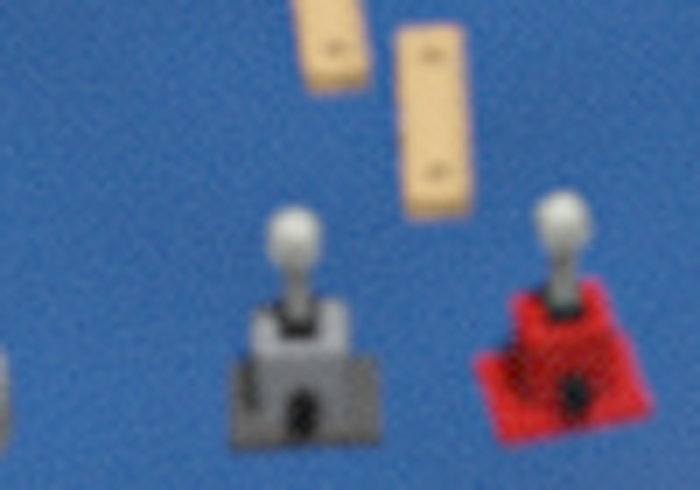

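```bash
cat > p.py <<'E'
# usage: p.py x y z yaw(tool x heading world deg) in mm ; prints tool delta
import sys,numpy as np
from station import manip
s=manip.sense();R=np.array(s['eef_rot']);p=np.array(s['position'])
h=np.degrees(np.arctan2(R[1,0],R[0,0]))
print('t',round(s['clock'],2),'p',(p*1000).round(1),'yaw',h.round(2),'tilt',np.degrees(np.arccos(-R[2,2])).round(2),'F',np.round(s['ft_force'],1),'w',round(s['gripper_width']*1000,1),'q7',round(s['joint_positions'][6]))
a=list(map(float,sys.argv[1:]))
for i in range(0,len(a),4):
    d=R.T@(np.array(a[i:i+3])/1000-p);t=-((a[i+3]-h+180)%360-180)
    print('->',a[i:i+4],'delta',d.round(4),'turn',t.round(2))
E
python3 p.py 500 -150 250 -79.15  504 314.6 120 -79.15
```

```text
t 0.5 p [ 281.3 -558.1  231.3] yaw -63.25 tilt 0.01 F [ 0.8 -0.3 -1. ] w 85.5 q7 -3
-> [500.0, -150.0, 250.0, -79.15] delta [-0.266  -0.379  -0.0187] turn 15.9
-> [504.0, 314.6, 120.0, -79.15] delta [-0.6791 -0.5916  0.1114] turn 15.9
```

Emit:
{"name": "step_arm", "arguments": {"rows": [-0.266, -0.379, -0.019, 15.9, 0.06, -0.266, -0.379, -0.019, 15.9, 0.06, -0.266, -0.379, -0.019, 15.9, 0.06, -0.266, -0.379, -0.019, 15.9, 0.06, -0.266, -0.379, -0.019, 15.9, 0.06, -0.266, -0.379, -0.019, 15.9, 0.06, -0.266, -0.379, -0.019, 15.9, 0.06, -0.266, -0.379, -0.019, 15.9, 0.06, -0.266, -0.379, -0.019, 15.9, 0.06, -0.266, -0.379, -0.019, 15.9, 0.06, -0.266, -0.379, -0.019, 15.9, 0.06, -0.679, -0.592, 0.111, 15.9, 0.06, -0.679, -0.592, 0.111, 15.9, 0.06, -0.679, -0.592, 0.111, 15.9, 0.06, -0.679, -0.592, 0.111, 15.9, 0.06, -0.679, -0.592, 0.111, 15.9, 0.06, -0.679, -0.592, 0.111, 15.9, 0.06, -0.679, -0.592, 0.111, 15.9, 0.06, -0.679, -0.592, 0.111, 15.9, 0.06, -0.679, -0.592, 0.111, 15.9, 0.06]}}

```text
clock: 2.17
position: [0.5025, 0.2077, 0.1502]
eef_rot: [[0.188, -0.982, 0.001], [-0.982, -0.188, 0.0], [-0.0, -0.001, -1.0]]
ft_force: [0.8, -1.1, 0.1]
gripper_width: 0.0603
```

```bash
python3 p.py 504 314.6 100 -79.15 504 314.6 17 -79.15
python3 - <<'E'
from h import *
for n in('top','scene'):
    c=cam(n);print(n)
    for nm,a in [('A',(.518,.019,4,B,.007)),('B',(.430,-.039,9,B,.007))]: print(np.round(fit(c,*a),2))
    for nm,a in [('0',(.502,-.360,2,B,.013)),('1',(.498,-.2695,2,B,.013))]: print(np.round(fit(c,*a,mask=woodR),2))
    print(np.round(fit(c,.499,-.313,3,(.17,.17,.006),.003,mask=blackB,hull=True),2))
E
```

```text
t 2.17 p [502.5 207.7 150.2] yaw -79.18 tilt 0.06 F [ 0.8 -1.1  0.1] w 60.3 q7 -112
-> [504.0, 314.6, 100.0, -79.15] delta [-0.1047 -0.0215  0.0502] turn -0.03
-> [504.0, 314.6, 17.0, -79.15] delta [-0.1047 -0.0214  0.1332] turn -0.03
top
[5.1944e+02 1.9620e+01 4.0100e+00 4.0000e-02]
[ 4.3057e+02 -3.8690e+01  8.6900e+00  3.0000e-02]
[ 5.0311e+02 -3.5961e+02  2.8200e+00  5.0000e-02]
[ 4.9832e+02 -2.6935e+02  3.2200e+00  8.0000e-02]
[ 4.9992e+02 -3.1244e+02  2.6600e+00  2.0000e-02]
scene
[5.1712e+02 1.9680e+01 3.7400e+00 5.0000e-02]
[ 4.2854e+02 -3.8600e+01  8.5200e+00  5.0000e-02]
[ 4.9861e+02 -3.5983e+02  2.0900e+00  4.0000e-02]
[ 4.9453e+02 -2.6916e+02  2.2600e+00  5.0000e-02]
[ 4.9763e+02 -3.1366e+02  2.7900e+00  5.0000e-02]
```

Emit:
{"name": "step_arm", "arguments": {"rows": [-0.105, -0.021, 0.05, 0, 0.06, -0.105, -0.021, 0.05, 0, 0.06, -0.105, -0.021, 0.05, 0, 0.06, -0.105, -0.021, 0.05, 0, 0.06, -0.105, -0.021, 0.05, 0, 0.06, -0.105, -0.021, 0.07, 0, 0.06, -0.105, -0.021, 0.09, 0, 0.06, -0.105, -0.021, 0.105, 0, 0.06, -0.105, -0.021, 0.115, 0, 0.06, -0.105, -0.021, 0.123, 0, 0.06, -0.105, -0.021, 0.128, 0, 0.06, -0.105, -0.021, 0.132, 0, 0.06, -0.105, -0.021, 0.132, 0, 0.06, -0.105, -0.021, 0.132, 0, 0.06]}}

```text
clock: 3.43
position: [0.5039, 0.3131, 0.0189]
eef_rot: [[0.188, -0.982, 0.001], [-0.982, -0.188, 0.0], [-0.0, -0.001, -1.0]]
ft_force: [0.2, 0.1, 0.5]
gripper_width: 0.0603
```

```bash
python3 p.py 504 314.6 17 -79.15
python3 - <<'E'
from h import *
for n in('top','scene'):
    c=cam(n);p=proj(c,[[.504,.3146,.05]])[0].astype(int)
    cv2.imwrite(f'pics/g1_{n}.png',cv2.resize(c['image'][p[1]-40:p[1]+40,p[0]-50:p[0]+50],None,fx=4,fy=4,interpolation=cv2.INTER_CUBIC))
cv2.imwrite('pics/g1.png',np.hstack([cv2.imread('pics/g1_top.png'),cv2.imread('pics/g1_scene.png')]))
E
```

```text
t 3.43 p [503.9 313.1  18.9] yaw -79.15 tilt 0.05 F [0.2 0.1 0.5] w 60.3 q7 -127
-> [504.0, 314.6, 17.0, -79.15] delta [-0.0014 -0.0004  0.0019] turn -0.0
```

View pics/g1.png

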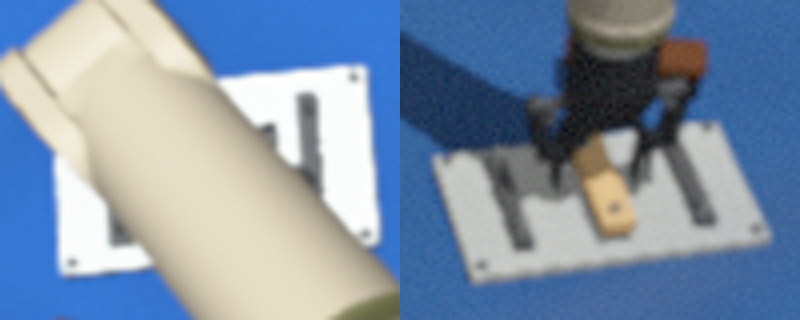

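Emit:
{"name": "step_arm", "arguments": {"rows": [-0.0015, 0, 0.002, 0, 0.04, -0.0015, 0, 0.002, 0, 0.03, -0.0015, 0, 0.002, 0, 0.015, -0.0015, 0, 0.002, 0, 0.015, -0.0015, 0, 0.002, 0, 0.015, -0.0015, 0, 0.002, 0, 0.015]}}

```text
clock: 4.03
position: [0.5034, 0.3148, 0.0167]
eef_rot: [[0.188, -0.982, 0.0], [-0.982, -0.188, 0.001], [-0.0, -0.001, -1.0]]
ft_force: [-0.5, 0.3, 3.5]
gripper_width: 0.0289
```

```bash
python3 p.py
```

```text
t 4.03 p [503.4 314.8  16.7] yaw -79.14 tilt 0.04 F [-0.5  0.3  3.5] w 28.9 q7 -127
```

Emit:
{"name": "step_arm", "arguments": {"rows": [0, 0, -0.01, 0, 0.015, 0, 0, -0.02, 0, 0.015, 0, 0, -0.035, 0, 0.015, 0, 0, -0.06, 0, 0.015, 0, 0, -0.1, 0, 0.015, 0, 0, -0.13, 0, 0.015, 0, 0, -0.13, 0, 0.015, 0, 0, -0.13, 0, 0.015, 0, 0, -0.13, 0, 0.015]}}

```text
clock: 4.78
position: [0.5031, 0.3141, 0.1465]
eef_rot: [[0.188, -0.982, 0.0], [-0.982, -0.188, -0.0], [0.0, -0.0, -1.0]]
ft_force: [-0.1, 0.4, -1.9]
gripper_width: 0.0291
```

```bash
python3 p.py
python3 - <<'E'
from h import *
c=cam('scene')
cv2.imwrite('pics/g2.png',cv2.resize(c['image'][90:270,270:430],None,fx=4,fy=4,interpolation=cv2.INTER_CUBIC)[:600])
E
```

```text
t 4.78 p [503.1 314.1 146.5] yaw -79.16 tilt 0.02 F [-0.1  0.4 -1.9] w 29.1 q7 -124
```

View pics/g2.png

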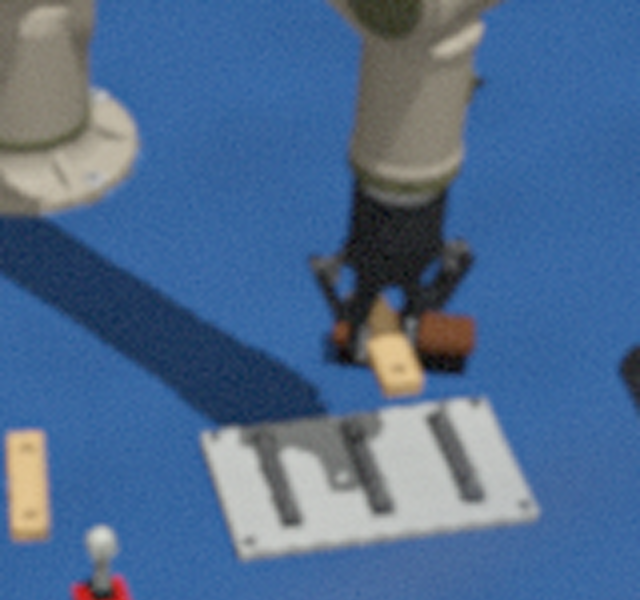

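```bash
python3 p.py 543.8 -311.6 140 2.75
```

```text
t 4.83 p [502.8 313.8 145.6] yaw -79.16 tilt 0.09 F [-0.1 -0.2 -1.2] w 28.9 q7 -124
-> [543.8, -311.6, 140.0, 2.75] delta [0.622  0.0773 0.0062] turn -81.91
```

Emit:
{"name": "step_arm", "arguments": {"rows": [0.02, 0.003, 0.003, -4, 0.015, 0.055, 0.007, 0.006, -8, 0.015, 0.09, 0.011, 0.006, -13, 0.015, 0.125, 0.016, 0.006, -18, 0.015, 0.16, 0.02, 0.006, -23, 0.015, 0.195, 0.024, 0.006, -28, 0.015, 0.23, 0.028, 0.006, -33, 0.015, 0.265, 0.033, 0.006, -38, 0.015, 0.3, 0.037, 0.006, -43, 0.015, 0.335, 0.042, 0.006, -48, 0.015, 0.37, 0.046, 0.006, -53, 0.015, 0.405, 0.05, 0.006, -58, 0.015, 0.44, 0.055, 0.006, -63, 0.015, 0.475, 0.059, 0.006, -68, 0.015, 0.51, 0.063, 0.006, -73, 0.015, 0.545, 0.068, 0.006, -77, 0.015, 0.58, 0.072, 0.006, -80, 0.015, 0.605, 0.075, 0.006, -81.9, 0.015, 0.622, 0.077, 0.006, -81.9, 0.015, 0.622, 0.077, 0.006, -81.9, 0.015]}}

```text
clock: 6.5
position: [0.5423, -0.3163, 0.1378]
eef_rot: [[0.999, 0.041, -0.004], [0.041, -0.999, -0.0], [-0.004, -0.0, -1.0]]
ft_force: [0.0, -0.3, -0.6]
gripper_width: 0.0287
```

```bash
python3 p.py 543.8 -311.6 40 2.75 543.8 -311.6 15.5 2.75
python3 - <<'E'
from h import *
c=cam('scene')
cv2.imwrite('pics/g3.png',cv2.resize(c['image'][130:270,120:270],None,fx=4,fy=4,interpolation=cv2.INTER_CUBIC)[:600])
E
```

```text
t 6.5 p [ 542.3 -316.3  137.8] yaw 2.37 tilt 0.21 F [ 0.  -0.3 -0.6] w 28.7 q7 20
-> [543.8, -311.6, 40.0, 2.75] delta [ 0.0021 -0.0046  0.0978] turn -0.38
-> [543.8, -311.6, 15.5, 2.75] delta [ 0.0022 -0.0046  0.1223] turn -0.38
```

View pics/g3.png

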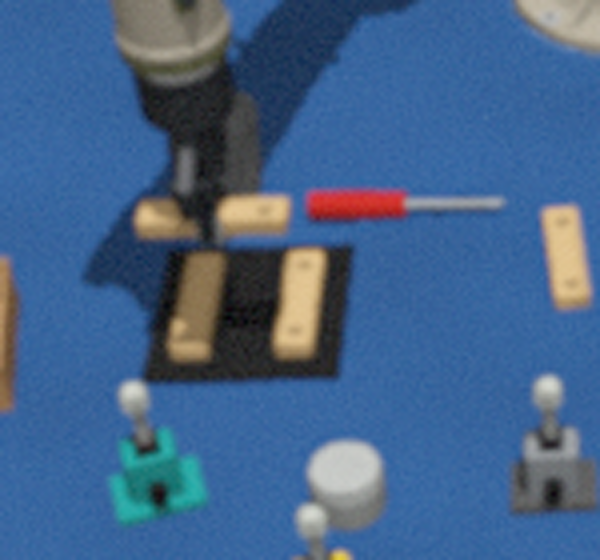

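Emit:
{"name": "step_arm", "arguments": {"rows": [0, 0, 0.03, 0, 0.015, 0, 0, 0.06, 0, 0.015, 0, 0, 0.08, 0, 0.015, 0, 0, 0.09, 0, 0.015, 0, 0, 0.095, 0, 0.015, 0, 0, 0.095, 0, 0.015, 0, 0, 0.095, 0, 0.015]}}

```text
clock: 7.13
position: [0.5454, -0.3106, 0.0463]
eef_rot: [[0.999, 0.049, 0.001], [0.049, -0.999, -0.0], [0.001, 0.0, -1.0]]
ft_force: [0.8, 0.4, 0.1]
gripper_width: 0.0288
```

```bash
python3 p.py 543.8 -311.6 15.5 2.75
python3 - <<'E'
from h import *
c=cam('scene')
cv2.imwrite('pics/g4.png',cv2.resize(c['image'][130:270,120:270],None,fx=4,fy=4,interpolation=cv2.INTER_CUBIC)[:600])
E
```

```text
t 7.13 p [ 545.4 -310.6   46.3] yaw 2.78 tilt 0.07 F [0.8 0.4 0.1] w 28.8 q7 18
-> [543.8, -311.6, 15.5, 2.75] delta [-0.0017  0.0009  0.0308] turn 0.03
```

View pics/g4.png

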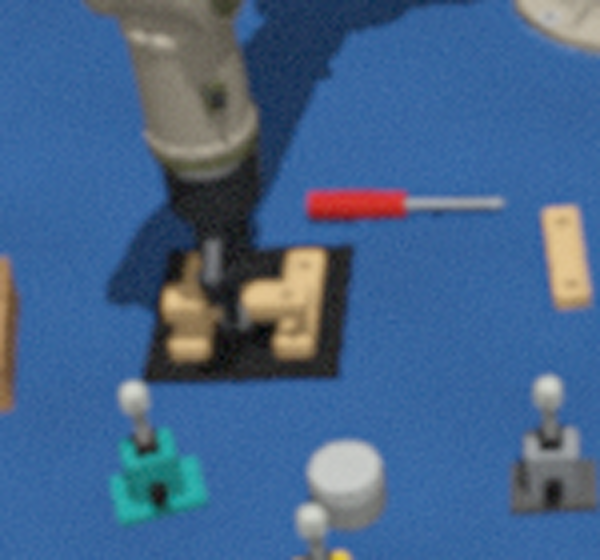

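Emit:
{"name": "step_arm", "arguments": {"rows": [-0.0017, 0.0009, 0.01, 0, 0.015, -0.0017, 0.0009, 0.018, 0, 0.015, -0.0017, 0.0009, 0.024, 0, 0.015, -0.0017, 0.0009, 0.028, 0, 0.015, -0.0017, 0.0009, 0.0305, 0, 0.015, -0.0017, 0.0009, 0.031, 0, 0.015, -0.0017, 0.0009, 0.031, 0, 0.015, -0.0017, 0.0009, 0.031, 0, 0.015]}}

```text
clock: 7.85
position: [0.5426, -0.3118, 0.0147]
eef_rot: [[0.999, 0.048, -0.001], [0.048, -0.999, 0.0], [-0.001, -0.0, -1.0]]
ft_force: [-3.9, 2.6, 7.4]
gripper_width: 0.0284
```

```bash
python3 p.py 543.8 -311.6 14.7 2.75
```

```text
t 7.85 p [ 542.6 -311.8   14.7] yaw 2.74 tilt 0.06 F [-3.9  2.6  7.4] w 28.4 q7 18
-> [543.8, -311.6, 14.7, 2.75] delta [ 0.0012 -0.0001  0.    ] turn -0.01
```

Emit:
{"name": "step_arm", "arguments": {"rows": [0, 0, -0.003, 0, 0.015, 0, 0, -0.003, 0, 0.015, 0.001, 0, -0.003, 0, 0.015, 0.001, 0, -0.003, 0, 0.015, 0.001, 0, -0.003, 0, 0.015]}}

```text
clock: 8.27
position: [0.5441, -0.3117, 0.0171]
eef_rot: [[0.999, 0.048, -0.0], [0.048, -0.999, 0.0], [-0.0, -0.0, -1.0]]
ft_force: [-0.1, 0.4, -0.2]
gripper_width: 0.0284
```

```bash
python3 p.py 543.8 -311.6 15 2.75
```

```text
t 8.27 p [ 544.1 -311.7   17.1] yaw 2.76 tilt 0.02 F [-0.1  0.4 -0.2] w 28.4 q7 18
-> [543.8, -311.6, 15.0, 2.75] delta [-0.0003 -0.0002  0.0021] turn 0.01
```

Lower 2 mm and release, then retreat up.

Emit:
{"name": "step_arm", "arguments": {"rows": [0, 0, 0.001, 0, 0.015, 0, 0, 0.0018, 0, 0.015, 0, 0, 0.0018, 0, 0.015, 0, 0, 0.0018, 0, 0.015, 0, 0, 0.0018, 0, 0.032, 0, 0, 0.0018, 0, 0.036, 0, 0, 0.0018, 0, 0.042, 0, 0, 0.0018, 0, 0.05, 0, 0, 0.0018, 0, 0.055, 0, 0, -0.02, 0, 0.055, 0, 0, -0.06, 0, 0.055, 0, 0, -0.1, 0, 0.055, 0, 0, -0.14, 0, 0.055, 0, 0, -0.14, 0, 0.055, 0, 0, -0.14, 0, 0.055]}}

```text
clock: 9.52
position: [0.5458, -0.3125, 0.1609]
eef_rot: [[0.999, 0.048, 0.006], [0.048, -0.999, -0.003], [0.005, 0.004, -1.0]]
ft_force: [0.0, -1.0, -0.1]
gripper_width: 0.055
```

```bash
python3 p.py 518.3 19.6 140 -85.95
```

```text
t 9.52 p [ 545.8 -312.5  160.9] yaw 2.74 tilt 0.37 F [ 0.  -1.  -0.1] w 55.0 q7 21
-> [518.3, 19.6, 140.0, -85.95] delta [-0.0117 -0.3331  0.0196] turn 88.69
```

Emit:
{"name": "step_arm", "arguments": {"rows": [0, -0.03, 0.005, 7, 0.055, 0, -0.06, 0.01, 14, 0.055, 0, -0.09, 0.015, 21, 0.055, -0.005, -0.12, 0.02, 28, 0.055, -0.008, -0.15, 0.02, 35, 0.055, -0.01, -0.18, 0.02, 42, 0.055, -0.012, -0.21, 0.02, 49, 0.055, -0.012, -0.25, 0.02, 56, 0.055, -0.012, -0.28, 0.02, 63, 0.055, -0.012, -0.31, 0.02, 70, 0.055, -0.012, -0.333, 0.02, 77, 0.055, -0.012, -0.333, 0.02, 84, 0.055, -0.012, -0.333, 0.02, 88.7, 0.055, -0.012, -0.333, 0.02, 88.7, 0.055, -0.012, -0.333, 0.02, 88.7, 0.055, -0.012, -0.333, 0.02, 88.7, 0.055]}}

```text
clock: 10.85
position: [0.5157, 0.0197, 0.1366]
eef_rot: [[0.073, -0.997, -0.001], [-0.997, -0.073, -0.0], [-0.0, 0.001, -1.0]]
ft_force: [-0.3, -0.3, 0.3]
gripper_width: 0.0547
```

```bash
python3 - <<'E'
from h import *
for n in('top','scene'):
    c=cam(n,f'after1_{n}.png');print(n)
    for nm,a,k in [('A',(.518,.019,4,B,.007),{}),('B',(.430,-.039,9,B,.007),{}),('board3',(.5438,-.3116,92.75,B,.027),dict(mask=woodR))]: print(nm,np.round(fit(c,*a,**k,dbg=f'a_{n}_{nm}.png'),2))
E
python3 p.py 518.3 19.6 4 -85.95
python3 - <<'E'
from h import *
ims=[]
for n in('top','scene'):
    c=cv2.imread(f'pics/after1_{n}.png');c={'top':c[200:290,330:440],'scene':c[170:260,130:240]}[n];ims.append(cv2.resize(c,(400,330),interpolation=cv2.INTER_CUBIC))
cv2.imwrite('pics/a1.png',np.hstack(ims))
E
```

```text
top
A [525.19  -1.23  11.47   0.91]
B [430.96 -42.16  10.53   0.91]
board3 [ 544.43 -311.33   93.56    0.63]
scene
A [5.1813e+02 1.9710e+01 3.8100e+00 1.0000e-01]
B [ 4.2908e+02 -3.7790e+01  7.8400e+00  1.3000e-01]
board3 [ 5.4006e+02 -3.1069e+02  9.0960e+01  5.1000e-01]
t 10.95 p [515.9  19.7 137. ] yaw -85.89 tilt 0.04 F [-0.7 -0.1  0.2] w 54.8 q7 -97
-> [518.3, 19.6, 4.0, -85.95] delta [ 0.0003 -0.0025  0.133 ] turn 0.06
```

View pics/a1.png

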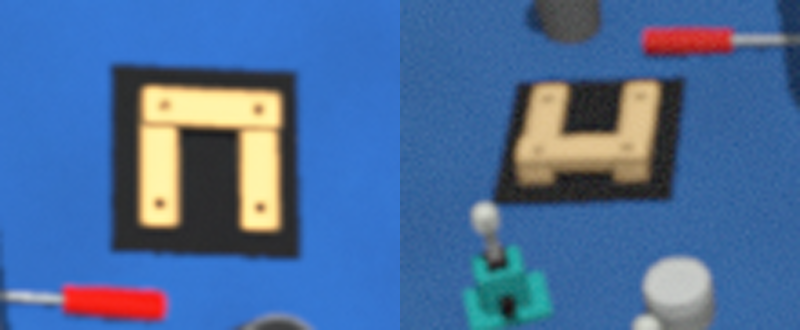

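Emit:
{"name": "step_arm", "arguments": {"rows": [0, -0.0025, 0.04, 0, 0.055, 0, -0.0025, 0.08, 0, 0.055, 0, -0.0025, 0.105, 0, 0.055, 0, -0.0025, 0.12, 0, 0.055, 0, -0.0025, 0.128, 0, 0.055, 0, -0.0025, 0.132, 0, 0.055, 0, -0.0025, 0.135, 0, 0.055, 0, -0.0025, 0.135, 0, 0.055, 0, -0.0025, 0.135, 0, 0.055]}}

```text
clock: 11.7
position: [0.5195, 0.0204, 0.0034]
eef_rot: [[0.071, -0.997, 0.002], [-0.997, -0.071, 0.0], [0.0, -0.002, -1.0]]
ft_force: [-0.9, -0.2, 0.2]
gripper_width: 0.0553
```

```bash
python3 p.py 518.3 19.6 2 -85.95;python3 - <<'E'
from h import *
c=cam('scene')
cv2.imwrite('pics/g5.png',cv2.resize(c['image'][150:260,220:330],None,fx=5,fy=5,interpolation=cv2.INTER_CUBIC))
E
```

```text
t 11.7 p [519.5  20.4   3.4] yaw -85.95 tilt 0.11 F [-0.9 -0.2  0.2] w 55.3 q7 -102
-> [518.3, 19.6, 2.0, -85.95] delta [0.0007 0.0012 0.0014] turn 0.0
```

View pics/g5.png

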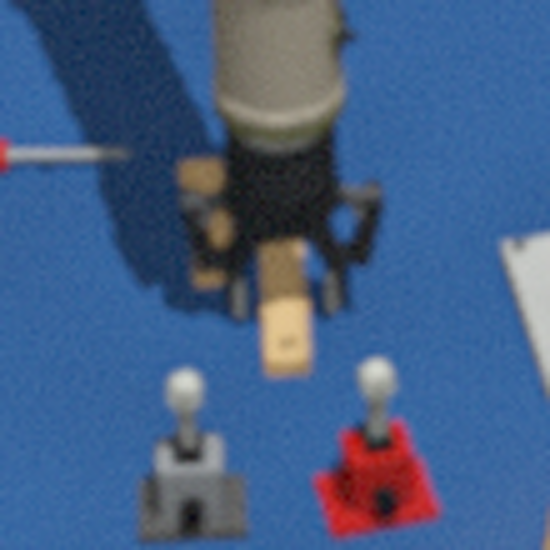

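Emit:
{"name": "step_arm", "arguments": {"rows": [0.0005, 0.001, 0.001, 0, 0.05, 0.0005, 0.001, 0.001, 0, 0.04, 0.0005, 0.001, 0.001, 0, 0.03, 0.0005, 0.001, 0.001, 0, 0.015, 0.0005, 0.001, 0.001, 0, 0.015, 0.0005, 0.001, 0.001, 0, 0.015, 0.0005, 0.001, 0.001, 0, 0.015]}}

```text
clock: 12.33
position: [0.5179, 0.0198, 0.002]
eef_rot: [[0.071, -0.998, 0.001], [-0.998, -0.071, -0.0], [0.0, -0.001, -1.0]]
ft_force: [-2.1, -0.8, 6.3]
gripper_width: 0.0283
```

```bash
python3 p.py
```

```text
t 12.33 p [517.9  19.8   2. ] yaw -85.95 tilt 0.04 F [-2.1 -0.8  6.3] w 28.3 q7 -102
```

Emit:
{"name": "step_arm", "arguments": {"rows": [0, 0, -0.01, 0, 0.015, 0, 0, -0.03, 0, 0.015, 0, 0, -0.06, 0, 0.015, 0, 0, -0.1, 0, 0.015, 0, 0, -0.13, 0, 0.015, 0, 0, -0.13, 0, 0.015, 0, 0, -0.13, 0, 0.015]}}

```text
clock: 12.92
position: [0.5191, 0.0199, 0.134]
eef_rot: [[0.071, -0.997, 0.005], [-0.998, -0.071, -0.0], [0.001, -0.005, -1.0]]
ft_force: [0.7, 0.2, -0.8]
gripper_width: 0.0284
```

```bash
python3 p.py 504 314.8 120 -79.15
```

```text
t 12.92 p [519.1  19.9 134. ] yaw -85.95 tilt 0.29 F [ 0.7  0.2 -0.8] w 28.4 q7 -97
-> [504.0, 314.8, 120.0, -79.15] delta [-0.2952 -0.0057  0.0139] turn -6.8
```

Emit:
{"name": "step_arm", "arguments": {"rows": [-0.03, 0, 0.003, -1, 0.015, -0.065, -0.001, 0.006, -2, 0.015, -0.1, -0.002, 0.01, -3, 0.015, -0.135, -0.003, 0.014, -4, 0.015, -0.17, -0.004, 0.014, -5, 0.015, -0.205, -0.005, 0.014, -6, 0.015, -0.24, -0.006, 0.014, -6.8, 0.015, -0.27, -0.006, 0.014, -6.8, 0.015, -0.285, -0.006, 0.014, -6.8, 0.015, -0.295, -0.006, 0.014, -6.8, 0.015, -0.295, -0.006, 0.03, -6.8, 0.015, -0.295, -0.006, 0.05, -6.8, 0.015, -0.295, -0.006, 0.06, -6.8, 0.015, -0.295, -0.006, 0.065, -6.8, 0.015, -0.295, -0.006, 0.065, -6.8, 0.015, -0.295, -0.006, 0.065, -6.8, 0.015, -0.295, -0.006, 0.065, -6.8, 0.015]}}

```text
clock: 14.33
position: [0.5034, 0.3146, 0.0674]
eef_rot: [[0.188, -0.982, 0.001], [-0.982, -0.188, 0.001], [-0.001, -0.001, -1.0]]
ft_force: [0.3, 0.2, 0.5]
gripper_width: 0.0286
```

```bash
python3 p.py 504 314.8 45 -79.15;python3 - <<'E'
from h import *
c=cam('scene')
cv2.imwrite('pics/g6.png',cv2.resize(c['image'][150:260,300:420],None,fx=5,fy=5,interpolation=cv2.INTER_CUBIC))
for n in('top','scene'):
    c=cam(n);print(n,np.round(fit(c,.429,-.0388,8.8,B,.007),2))
E
```

```text
t 14.33 p [503.4 314.6  67.4] yaw -79.18 tilt 0.08 F [0.3 0.2 0.5] w 28.6 q7 -126
-> [504.0, 314.8, 45.0, -79.15] delta [-0.0001 -0.0006  0.0224] turn -0.03
top [ 3.9682e+02 -5.6820e+01  8.6400e+00  2.0000e-02]
scene [ 3.9484e+02 -5.6910e+01  8.6700e+00  5.0000e-02]
```

View pics/g6.png

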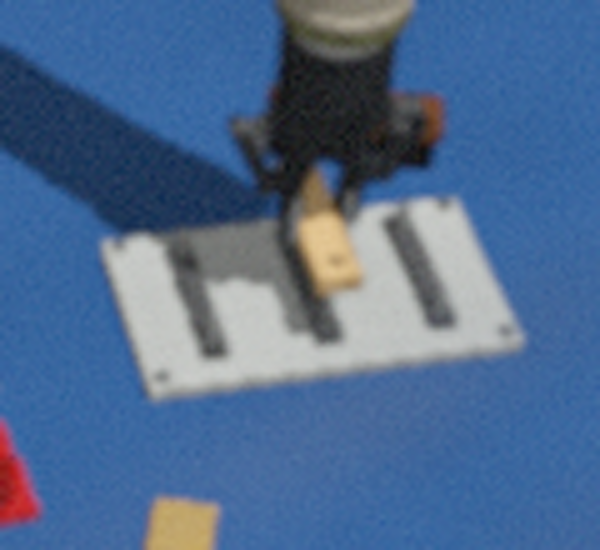

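Emit:
{"name": "step_arm", "arguments": {"rows": [0, -0.0006, 0.01, 0, 0.015, 0, -0.0006, 0.016, 0, 0.015, 0, -0.0006, 0.019, 0, 0.015, 0, -0.0006, 0.021, 0, 0.015, 0, -0.0006, 0.023, 0, 0.015, 0, -0.0006, 0.025, 0, 0.015, 0, -0.0006, 0.025, 0, 0.015]}}

```text
clock: 15.07
position: [0.5032, 0.3146, 0.041]
eef_rot: [[0.188, -0.982, -0.0], [-0.982, -0.188, -0.0], [0.0, 0.0, -1.0]]
ft_force: [-0.5, 0.2, -0.9]
gripper_width: 0.0284
```

```bash
python3 p.py 504 314.8 38 -79.15;python3 - <<'E'
from h import *
c=cam('scene')
cv2.imwrite('pics/g7.png',cv2.resize(c['image'][150:260,300:420],None,fx=5,fy=5,interpolation=cv2.INTER_CUBIC))
E
```

```text
t 15.07 p [503.2 314.6  41. ] yaw -79.15 tilt 0.02 F [-0.5  0.2 -0.9] w 28.4 q7 -127
-> [504.0, 314.8, 38.0, -79.15] delta [-0.0001 -0.0008  0.003 ] turn 0.0
```

View pics/g7.png

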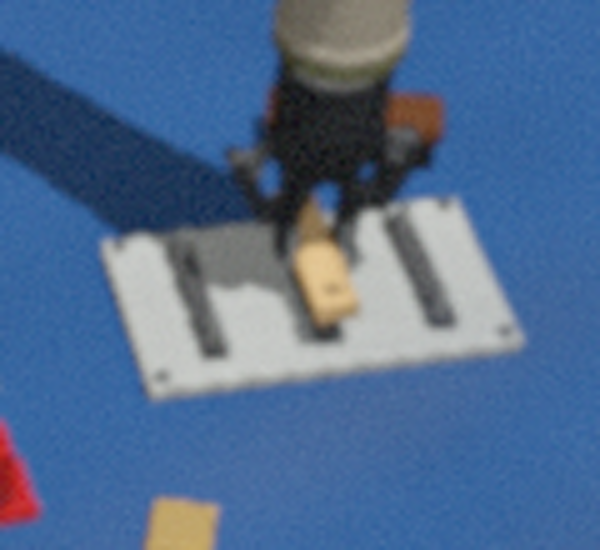

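Emit:
{"name": "step_arm", "arguments": {"rows": [0, -0.0005, 0.002, 0, 0.015, 0, -0.0005, 0.004, 0, 0.015, 0, -0.0005, 0.006, 0, 0.015, 0, -0.0005, 0.007, 0, 0.015, 0, -0.0005, 0.007, 0, 0.015]}}

```text
clock: 15.53
position: [0.5037, 0.3145, 0.034]
eef_rot: [[0.188, -0.982, -0.0], [-0.982, -0.188, -0.0], [0.0, 0.0, -1.0]]
ft_force: [-0.6, 0.3, 0.1]
gripper_width: 0.0284
```

```bash
python3 p.py 504 314.8 26 -79.15
```

```text
t 15.53 p [503.7 314.5  34. ] yaw -79.15 tilt 0.03 F [-0.6  0.3  0.1] w 28.4 q7 -127
-> [504.0, 314.8, 26.0, -79.15] delta [-0.0002 -0.0004  0.008 ] turn -0.0
```

Emit:
{"name": "step_arm", "arguments": {"rows": [0, -0.0003, 0.002, 0, 0.015, 0, -0.0003, 0.004, 0, 0.015, 0, -0.0003, 0.006, 0, 0.015, 0, -0.0003, 0.008, 0, 0.015, 0, -0.0003, 0.009, 0, 0.015, 0, -0.0003, 0.009, 0, 0.015]}}

```text
clock: 16.03
position: [0.504, 0.3146, 0.025]
eef_rot: [[0.188, -0.982, -0.0], [-0.982, -0.188, -0.0], [0.0, 0.001, -1.0]]
ft_force: [-0.2, -0.1, -0.6]
gripper_width: 0.0284
```

```bash
python3 p.py 504 314.8 24 -79.15
```

```text
t 16.03 p [504.  314.6  25. ] yaw -79.15 tilt 0.03 F [-0.2 -0.1 -0.6] w 28.4 q7 -128
-> [504.0, 314.8, 24.0, -79.15] delta [-0.0002 -0.0001  0.001 ] turn -0.0
```

Emit:
{"name": "step_arm", "arguments": {"rows": [0, 0, 0.001, 0, 0.015, 0, 0, 0.002, 0, 0.015, 0, 0, 0.002, 0, 0.015, 0, 0, 0.002, 0, 0.032, 0, 0, 0.002, 0, 0.036, 0, 0, 0.002, 0, 0.042, 0, 0, 0.002, 0, 0.05, 0, 0, 0.002, 0, 0.05]}}

```text
clock: 16.7
position: [0.5041, 0.3148, 0.0233]
eef_rot: [[0.188, -0.982, -0.0], [-0.982, -0.188, 0.0], [-0.0, 0.0, -1.0]]
ft_force: [-0.2, -0.2, 0.3]
gripper_width: 0.0499
```

```bash
python3 p.py 504 314.8 24 -79.15
```

```text
t 16.7 p [504.1 314.8  23.3] yaw -79.15 tilt 0.01 F [-0.2 -0.2  0.3] w 49.9 q7 -128
-> [504.0, 314.8, 24.0, -79.15] delta [-0.0001  0.0001 -0.0007] turn 0.0
```

Emit:
{"name": "step_arm", "arguments": {"rows": [0, 0, -0.02, 0, 0.05, 0, 0, -0.06, 0, 0.05, 0, 0, -0.1, 0, 0.055, 0, 0, -0.12, 0, 0.055, 0.03, 0, -0.12, 0, 0.055, 0.07, 0, -0.12, 0, 0.055, 0.11, 0, -0.12, 0, 0.055, 0.15, 0, -0.12, 0, 0.055, 0.18, 0, -0.12, 0, 0.055, 0.2, 0, -0.12, 0, 0.055, 0.2, 0, -0.12, 0, 0.055, 0.2, 0, -0.12, 0, 0.055]}}

```text
clock: 17.7
position: [0.5421, 0.1167, 0.1433]
eef_rot: [[0.185, -0.983, -0.0], [-0.983, -0.185, -0.0], [0.0, 0.0, -1.0]]
ft_force: [-0.1, 1.4, 0.6]
gripper_width: 0.0551
```

```bash
python3 p.py 420.5 -53.1 120 -81.35;python3 - <<'E'
from h import *
ims=[]
for n in('top','scene'):
    c=cam(n);
    for a,k in [((.3958,-.0569,8.65,B,.007),{}),((.504,.3147,10.85,B,.029),{})]: print(n,np.round(fit(c,*a,**k),2))
    p=proj(c,[[.504,.3147,.03]])[0].astype(int);ims.append(cv2.resize(c['image'][p[1]-40:p[1]+40,p[0]-50:p[0]+50],None,fx=4,fy=4,interpolation=cv2.INTER_CUBIC))
cv2.imwrite('pics/g8.png',np.hstack(ims))
E
```

```text
t 17.7 p [542.1 116.7 143.3] yaw -79.34 tilt 0.01 F [-0.1  1.4  0.6] w 55.1 q7 -103
-> [420.5, -53.1, 120.0, -81.35] delta [0.1444 0.1509 0.0233] turn 2.01
top [ 3.9744e+02 -5.7120e+01  1.0000e+01  1.9000e-01]
top [5.0522e+02 3.1395e+02 1.0680e+01 3.0000e-02]
scene [ 3.9333e+02 -5.7190e+01  9.9200e+00  9.0000e-02]
scene [5.0499e+02 3.1576e+02 1.0550e+01 3.0000e-02]
```

View pics/g8.png

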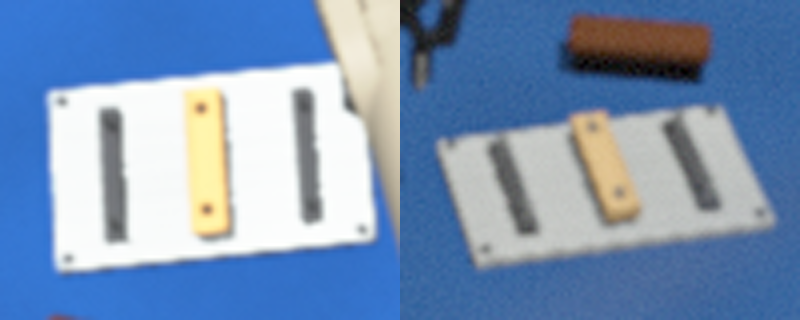

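Emit:
{"name": "step_arm", "arguments": {"rows": [0.025, 0.026, 0.004, 1, 0.055, 0.05, 0.052, 0.008, 2, 0.055, 0.075, 0.078, 0.012, 2, 0.055, 0.1, 0.104, 0.016, 2, 0.055, 0.125, 0.13, 0.02, 2, 0.055, 0.144, 0.151, 0.023, 2, 0.055, 0.144, 0.151, 0.023, 2, 0.055, 0.144, 0.151, 0.023, 2, 0.055, 0.144, 0.151, 0.06, 2, 0.055, 0.144, 0.151, 0.09, 2, 0.055, 0.144, 0.151, 0.1, 2, 0.055, 0.144, 0.151, 0.1, 2, 0.055, 0.144, 0.151, 0.1, 2, 0.055]}}

```text
clock: 18.88
position: [0.4212, -0.0501, 0.0438]
eef_rot: [[0.156, -0.988, -0.0], [-0.988, -0.156, 0.001], [-0.001, 0.0, -1.0]]
ft_force: [0.4, 0.2, 0.6]
gripper_width: 0.0551
```

```bash
python3 p.py 420.5 -53.1 3 -81.35;python3 - <<'E'
from h import *
c=cam('scene')
p=proj(c,[[.42,-.053,.03]])[0].astype(int);cv2.imwrite('pics/g9.png',cv2.resize(c['image'][p[1]-50:p[1]+50,p[0]-50:p[0]+50],None,fx=5,fy=5,interpolation=cv2.INTER_CUBIC))
E
```

```text
t 18.88 p [421.2 -50.1  43.8] yaw -81.01 tilt 0.06 F [0.4 0.2 0.6] w 55.1 q7 -83
-> [420.5, -53.1, 3.0, -81.35] delta [0.0029 0.0011 0.0408] turn 0.34
```

View pics/g9.png

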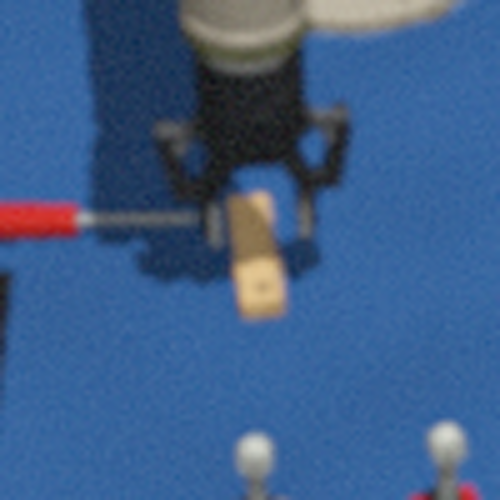

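Run:
```python
from h import *
c=cam('top')
for uv in [(320,281),(347,282),(376,284)]:
    d=np.array([(uv[0]-c['cx'])/c['fx'],(uv[1]-c['cy'])/c['fy'],1])
    d=c['R'].T@d;o=-c['R'].T@c['t'];print((o+d*(.006-o[2])/d[2]).round(4))
cv2.imwrite('pics/g10.png',cv2.resize(c['image'][230:310,270:390],None,fx=5,fy=5,interpolation=cv2.INTER_CUBIC))
```

```text
[ 0.3583 -0.1042  0.006 ]
[ 0.3628 -0.1916  0.006 ]
[ 0.3648 -0.2856  0.006 ]
```

View pics/g10.png

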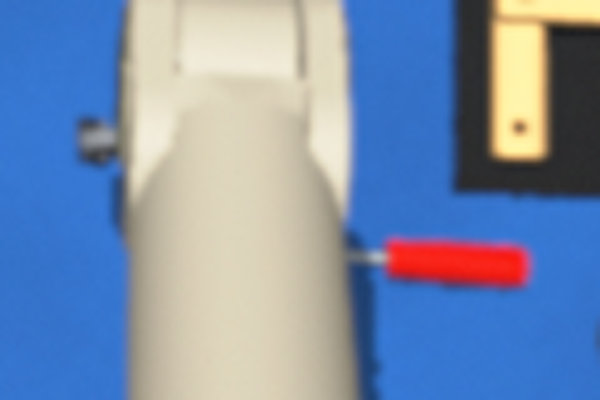

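Emit:
{"name": "step_arm", "arguments": {"rows": [0.003, 0.001, 0.015, 0.3, 0.05, 0.003, 0.001, 0.027, 0.3, 0.05, 0.003, 0.001, 0.036, 0.3, 0.05, 0.003, 0.001, 0.04, 0.3, 0.05, 0.003, 0.001, 0.0415, 0.3, 0.05, 0.003, 0.001, 0.0415, 0.3, 0.05, 0.003, 0.001, 0.0415, 0.3, 0.04, 0.003, 0.001, 0.0415, 0.3, 0.03, 0.003, 0.001, 0.0415, 0.3, 0.015, 0.003, 0.001, 0.0415, 0.3, 0.015, 0.003, 0.001, 0.0415, 0.3, 0.015, 0.003, 0.001, 0.0415, 0.3, 0.015]}}

```text
clock: 19.98
position: [0.4207, -0.0546, 0.0028]
eef_rot: [[0.149, -0.989, 0.001], [-0.989, -0.149, -0.0], [0.0, -0.001, -1.0]]
ft_force: [-2.6, 0.5, 7.4]
gripper_width: 0.0286
```

```bash
python3 p.py
```

```text
t 19.98 p [420.7 -54.6   2.8] yaw -81.46 tilt 0.08 F [-2.6  0.5  7.4] w 28.6 q7 -85
```

Emit:
{"name": "step_arm", "arguments": {"rows": [0, 0, -0.01, 0, 0.015, 0, 0, -0.03, 0, 0.015, 0, 0, -0.06, 0, 0.015, 0, 0, -0.1, 0, 0.015, 0, 0, -0.12, 0, 0.015, 0, 0, -0.12, 0, 0.015, 0, 0, -0.12, 0, 0.015]}}

```text
clock: 20.57
position: [0.4212, -0.0548, 0.1239]
eef_rot: [[0.149, -0.989, 0.004], [-0.989, -0.149, -0.001], [0.002, -0.004, -1.0]]
ft_force: [0.4, -0.0, -0.9]
gripper_width: 0.028
```

```bash
python3 p.py 543.8 240.9 110 -79.15;python3 - <<'E'
from h import *
c=cam('scene')
p=proj(c,[[.42,-.053,.1]])[0].astype(int);cv2.imwrite('pics/g11.png',cv2.resize(c['image'][p[1]-50:p[1]+50,p[0]-50:p[0]+50],None,fx=5,fy=5,interpolation=cv2.INTER_CUBIC))
E
```

```text
t 20.57 p [421.2 -54.8 123.9] yaw -81.46 tilt 0.23 F [ 0.4 -0.  -0.9] w 28.0 q7 -80
-> [543.8, 240.9, 110.0, -79.15] delta [-0.2742 -0.1652  0.0141] turn -2.31
```

View pics/g11.png

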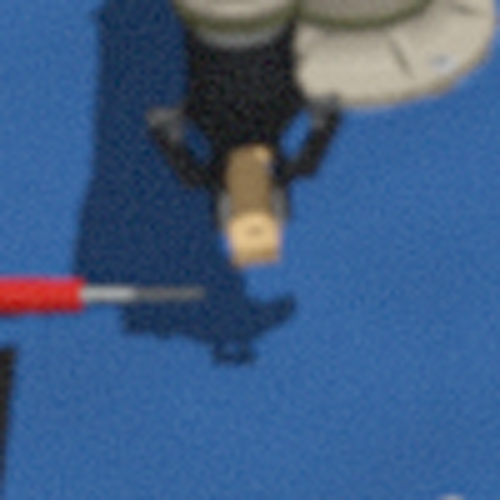

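Emit:
{"name": "step_arm", "arguments": {"rows": [-0.027, -0.0165, 0.002, 0, 0.015, -0.056, -0.034, 0.004, -1, 0.015, -0.085, -0.051, 0.007, -2, 0.015, -0.114, -0.069, 0.01, -2.3, 0.015, -0.143, -0.086, 0.014, -2.3, 0.015, -0.172, -0.104, 0.014, -2.3, 0.015, -0.2, -0.12, 0.014, -2.3, 0.015, -0.23, -0.139, 0.014, -2.3, 0.015, -0.255, -0.154, 0.014, -2.3, 0.015, -0.268, -0.162, 0.014, -2.3, 0.015, -0.274, -0.165, 0.014, -2.3, 0.015, -0.274, -0.165, 0.03, -2.3, 0.015, -0.274, -0.165, 0.045, -2.3, 0.015, -0.274, -0.165, 0.055, -2.3, 0.015, -0.274, -0.165, 0.055, -2.3, 0.015, -0.274, -0.165, 0.055, -2.3, 0.015, -0.274, -0.165, 0.055, -2.3, 0.015]}}

```text
clock: 22.03
position: [0.5427, 0.2406, 0.0674]
eef_rot: [[0.188, -0.982, 0.0], [-0.982, -0.188, 0.0], [-0.0, -0.0, -1.0]]
ft_force: [0.1, -0.1, -0.8]
gripper_width: 0.0284
```

```bash
python3 p.py 543.8 240.9 42 -79.15;python3 - <<'E'
from h import *
c=cam('scene')
p=proj(c,[[.53,.24,.06]])[0].astype(int);cv2.imwrite('pics/g12.png',cv2.resize(c['image'][p[1]-50:p[1]+50,p[0]-50:p[0]+70],None,fx=5,fy=5,interpolation=cv2.INTER_CUBIC))
E
```

```text
t 22.03 p [542.7 240.6  67.4] yaw -79.18 tilt 0.02 F [ 0.1 -0.1 -0.8] w 28.4 q7 -118
-> [543.8, 240.9, 42.0, -79.15] delta [-0.0001 -0.0011  0.0254] turn -0.03
```

View pics/g12.png

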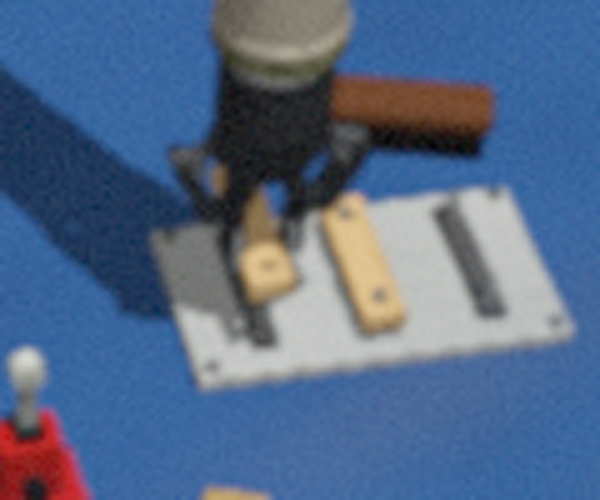

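Emit:
{"name": "step_arm", "arguments": {"rows": [0, -0.001, 0.01, 0, 0.015, 0, -0.001, 0.016, 0, 0.015, 0, -0.001, 0.019, 0, 0.015, 0, -0.001, 0.021, 0, 0.015, 0, -0.001, 0.023, 0, 0.015, 0, -0.001, 0.025, 0, 0.015, 0, -0.001, 0.025, 0, 0.015]}}

```text
clock: 22.67
position: [0.5433, 0.241, 0.0415]
eef_rot: [[0.188, -0.982, -0.0], [-0.982, -0.188, -0.0], [-0.0, 0.0, -1.0]]
ft_force: [-0.2, -1.3, -0.3]
gripper_width: 0.0286
```

```bash
python3 p.py 543.8 240.9 34 -79.15;python3 - <<'E'
from h import *
c=cam('scene')
p=proj(c,[[.53,.24,.06]])[0].astype(int);cv2.imwrite('pics/g13.png',cv2.resize(c['image'][p[1]-50:p[1]+50,p[0]-50:p[0]+70],None,fx=5,fy=5,interpolation=cv2.INTER_CUBIC))
E
```

```text
t 22.67 p [543.3 241.   41.5] yaw -79.15 tilt 0.02 F [-0.2 -1.3 -0.3] w 28.6 q7 -119
-> [543.8, 240.9, 34.0, -79.15] delta [ 0.0002 -0.0005  0.0075] turn 0.0
```

View pics/g13.png

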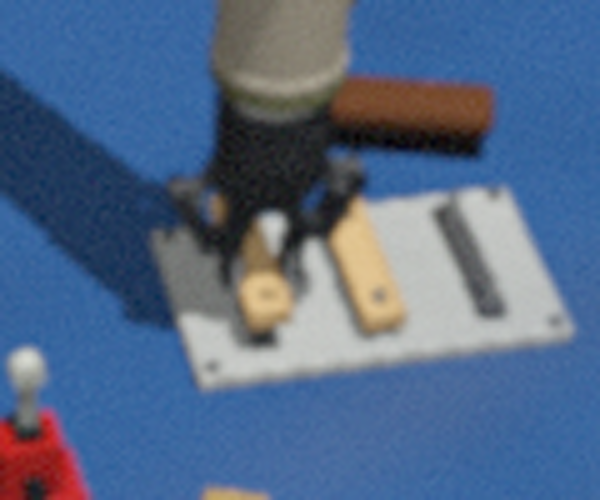

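Emit:
{"name": "step_arm", "arguments": {"rows": [0, 0, 0.002, 0, 0.015, 0, 0, 0.004, 0, 0.015, 0, 0, 0.006, 0, 0.015, 0, 0, 0.007, 0, 0.015, 0, 0, 0.007, 0, 0.015]}}

```text
clock: 23.13
position: [0.5433, 0.2409, 0.0345]
eef_rot: [[0.188, -0.982, -0.001], [-0.982, -0.188, -0.0], [0.0, 0.001, -1.0]]
ft_force: [-0.3, 0.7, 0.6]
gripper_width: 0.0284
```

```bash
python3 p.py 543.8 240.9 25 -79.15
```

```text
t 23.13 p [543.3 240.9  34.5] yaw -79.15 tilt 0.03 F [-0.3  0.7  0.6] w 28.4 q7 -119
-> [543.8, 240.9, 25.0, -79.15] delta [ 0.0001 -0.0005  0.0095] turn 0.0
```

Emit:
{"name": "step_arm", "arguments": {"rows": [0, 0, 0.002, 0, 0.015, 0, 0, 0.004, 0, 0.015, 0, 0, 0.006, 0, 0.015, 0, 0, 0.008, 0, 0.015, 0, 0, 0.009, 0, 0.015, 0, 0, 0.009, 0, 0.015]}}

```text
clock: 23.63
position: [0.5433, 0.241, 0.0255]
eef_rot: [[0.188, -0.982, -0.0], [-0.982, -0.188, -0.0], [0.0, 0.001, -1.0]]
ft_force: [-0.5, 0.1, -0.3]
gripper_width: 0.0284
```

```bash
python3 p.py 543.8 240.9 25 -79.15
```

```text
t 23.63 p [543.3 241.   25.5] yaw -79.15 tilt 0.03 F [-0.5  0.1 -0.3] w 28.4 q7 -120
-> [543.8, 240.9, 25.0, -79.15] delta [ 0.0002 -0.0005  0.0005] turn 0.0
```

Emit:
{"name": "step_arm", "arguments": {"rows": [0, 0, 0.001, 0, 0.015, 0, 0, 0.002, 0, 0.015, 0, 0, 0.002, 0, 0.015, 0, 0, 0.002, 0, 0.032, 0, 0, 0.002, 0, 0.036, 0, 0, 0.002, 0, 0.042, 0, 0, 0.002, 0, 0.05, 0, 0, 0.002, 0, 0.05, 0, 0, -0.02, 0, 0.05, 0, 0, -0.06, 0, 0.05, 0, 0, -0.1, 0, 0.05, 0, 0, -0.14, 0, 0.05, 0, 0, -0.16, 0, 0.02, 0, 0, -0.18, 0, 0, 0, 0, -0.18, 0, 0, 0, 0, -0.18, 0, 0]}}

```text
clock: 24.97
position: [0.544, 0.2414, 0.207]
eef_rot: [[0.188, -0.982, 0.002], [-0.982, -0.188, 0.001], [-0.0, -0.002, -1.0]]
ft_force: [-0.4, -0.0, -0.2]
gripper_width: 0.0019
```

```bash
python3 p.py 660 -130 200 -85 703.5 -85 85 -85;python3 - <<'E'
from h import *
ims=[]
def gray(im):
    i=im.astype(int);return (i[...,0]-i[...,2]<50).astype(np.uint8)
for n in('top','scene'):
    c=cam(n,f'sw2_{n}.png')
    for a in [((.504,.3147,10.85,B,.029)),((.5191,.2361,10.85,B,.029))]: print(n,np.round(fit(c,*a),2))
    p=proj(c,[[.504,.3147,.03]])[0].astype(int);ims.append(cv2.resize(c['image'][p[1]-40:p[1]+40,p[0]-50:p[0]+50],None,fx=4,fy=4,interpolation=cv2.INTER_CUBIC))
    W=cloud(c);m=(np.abs(W[...,2]-.004)<.012)
cv2.imwrite('pics/g14.png',np.hstack(ims))
c=cam('top');p=proj(c,[[.69,-.034,.03]])[0].astype(int)
cv2.imwrite('pics/g15.png',cv2.resize(c['image'][p[1]-20:p[1]+20,p[0]-27:p[0]+27],None,fx=14,fy=14,interpolation=cv2.INTER_CUBIC));print(p)
E
```

```text
t 24.97 p [544.  241.4 207. ] yaw -79.15 tilt 0.15 F [-0.4 -0.  -0.2] w 1.9 q7 -115
-> [660.0, -130.0, 200.0, -85.0] delta [ 0.3866 -0.044   0.0069] turn 5.85
-> [703.5, -85.0, 85.0, -85.0] delta [ 0.3506 -0.0949  0.122 ] turn 5.85
top [511.01 303.72  15.94   0.9 ]
top [528.19 209.4   22.92   0.92]
scene [5.0504e+02 3.1584e+02 1.0400e+01 3.0000e-02]
scene [5.2087e+02 2.3731e+02 1.0290e+01 7.0000e-02]
[306 178]
```

View pics/g14.png

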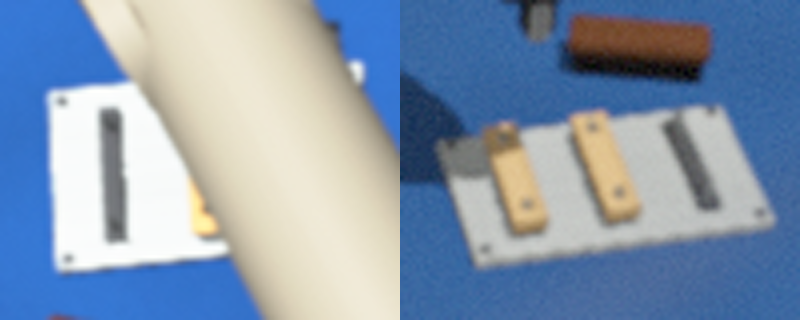

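View pics/g15.png

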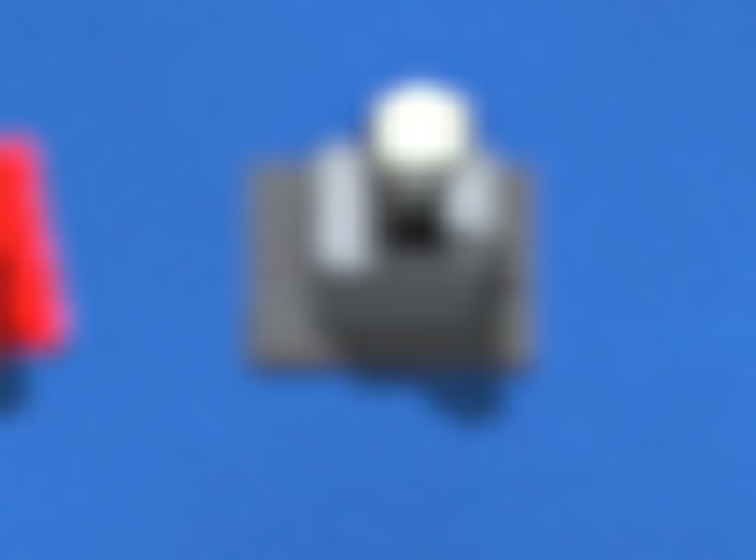

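```bash
python3 - <<'E'
from h import *
for n,w in(('top',(300,158,318,177)),('scene',(247,218,266,237))):
    c=cam(n);a=c['image'][w[1]:w[3],w[0]:w[2]].astype(float)
    r=a[...,2];m=r>(np.median(r)+r.max())/2
    k,l,st,ce=cv2.connectedComponentsWithStats(m.astype(np.uint8));
    for i in range(1,k):
        uv=ce[i]+[w[0],w[1]]
        d=c['R'].T@np.array([(uv[0]-c['cx'])/c['fx'],(uv[1]-c['cy'])/c['fy'],1]);o=-c['R'].T@c['t']
        print(n,uv,st[i],(o+d*(.114-o[2])/d[2]).round(4))
E
python3 p.py 640 -130 200 -85 701 -85 85 -85
```

```text
top [309.28947368 167.57894737] [ 6  6  8 10 38] [ 0.7034 -0.0358  0.114 ]
top [302.73333333 172.4       ] [ 2 11  3  7 15] [ 0.6858 -0.0163  0.114 ]
scene [256.5 227. ] [ 7  6  6  7 38] [ 0.7017 -0.0335  0.114 ]
t 25.22 p [542.9 240.6 204.4] yaw -79.15 tilt 0.14 F [-0.2  0.6 -0.6] w 0.0 q7 -115
-> [640.0, -130.0, 200.0, -85.0] delta [ 0.3823 -0.0256  0.0045] turn 5.85
-> [701.0, -85.0, 85.0, -85.0] delta [ 0.3495 -0.0943  0.1193] turn 5.85
```

Emit:
{"name": "step_arm", "arguments": {"rows": [0.035, -0.002, 0.004, 2, 0, 0.07, -0.005, 0.004, 4, 0, 0.105, -0.007, 0.004, 5.85, 0, 0.14, -0.009, 0.004, 5.85, 0, 0.175, -0.012, 0.004, 5.85, 0, 0.21, -0.014, 0.004, 5.85, 0, 0.245, -0.016, 0.004, 5.85, 0, 0.28, -0.018, 0.004, 5.85, 0, 0.315, -0.021, 0.004, 5.85, 0, 0.35, -0.023, 0.004, 5.85, 0, 0.375, -0.025, 0.004, 5.85, 0, 0.382, -0.025, 0.004, 5.85, 0, 0.366, -0.06, 0.004, 5.85, 0, 0.353, -0.09, 0.004, 5.85, 0, 0.35, -0.1, 0.004, 5.85, 0, 0.35, -0.1, 0.004, 5.85, 0, 0.35, -0.1, 0.004, 5.85, 0]}}

```text
clock: 26.63
position: [0.7074, -0.0824, 0.2003]
eef_rot: [[0.089, -0.996, -0.002], [-0.996, -0.089, 0.001], [-0.001, 0.002, -1.0]]
ft_force: [-0.4, -0.2, 0.5]
gripper_width: 0.0001
```

```bash
python3 p.py 707 -85 86 -85
python3 - <<'E'
from h import *
c=cam('scene')
p=proj(c,[[.7,-.06,.1]])[0].astype(int);cv2.imwrite('pics/g16.png',cv2.resize(c['image'][p[1]-50:p[1]+50,p[0]-60:p[0]+60],None,fx=5,fy=5,interpolation=cv2.INTER_CUBIC))
E
```

```text
t 26.63 p [707.4 -82.4 200.3] yaw -84.88 tilt 0.13 F [-0.4 -0.2  0.5] w 0.1 q7 -88
-> [707.0, -85.0, 86.0, -85.0] delta [0.0027 0.0004 0.1143] turn 0.12
```

View pics/g16.png

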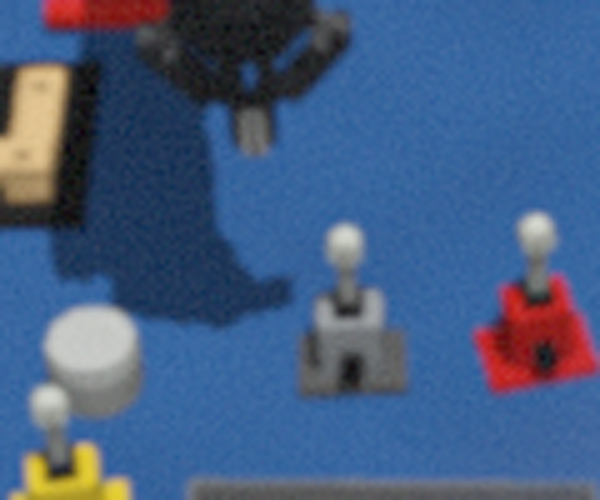

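Emit:
{"name": "step_arm", "arguments": {"rows": [0.003, 0, 0.03, 0, 0, 0.003, 0, 0.065, 0, 0, 0.003, 0, 0.09, 0, 0, 0.003, 0, 0.105, 0, 0, 0.003, 0, 0.111, 0, 0, 0.003, 0, 0.111, 0, 0, 0.003, 0, 0.111, 0, 0]}}

```text
clock: 27.27
position: [0.708, -0.0876, 0.092]
eef_rot: [[0.086, -0.996, 0.001], [-0.996, -0.086, -0.0], [0.0, -0.001, -1.0]]
ft_force: [-0.2, 0.2, 1.1]
gripper_width: -0.0
```

```bash
python3 p.py 704 -55 90 -85
python3 - <<'E'
from h import *
c=cam('scene')
p=proj(c,[[.7,-.06,.1]])[0].astype(int);cv2.imwrite('pics/g17.png',cv2.resize(c['image'][p[1]-50:p[1]+50,p[0]-60:p[0]+60],None,fx=5,fy=5,interpolation=cv2.INTER_CUBIC))
E
```

```text
t 27.27 p [708.  -87.6  92. ] yaw -85.05 tilt 0.07 F [-0.2  0.2  1.1] w -0.0 q7 -89
-> [704.0, -55.0, 90.0, -85.0] delta [-0.0328  0.0012  0.002 ] turn -0.05
```

View pics/g17.png

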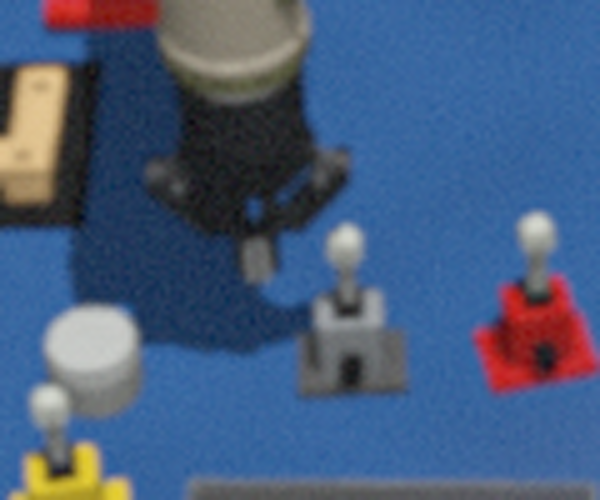

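Emit:
{"name": "step_arm", "arguments": {"rows": [-0.015, 0.001, 0.001, 0, 0, -0.025, 0.001, 0.001, 0, 0, -0.03, 0.001, 0.001, 0, 0, -0.034, 0.001, 0.001, 0, 0, -0.038, 0.001, 0.001, 0, 0, -0.042, 0.001, 0.001, 0, 0, -0.046, 0.001, 0.001, 0, 0, -0.048, 0.001, 0.001, 0, 0, -0.048, 0.001, 0.001, 0, 0]}}

```text
clock: 28.07
position: [0.7027, -0.039, 0.0896]
eef_rot: [[0.087, -0.996, -0.0], [-0.996, -0.087, -0.0], [0.0, 0.0, -1.0]]
ft_force: [1.7, -1.0, 0.1]
gripper_width: -0.0001
```

```bash
python3 p.py 702.3 -26 90 -85
python3 - <<'E'
from h import *
c=cam('scene')
p=proj(c,[[.7,-.06,.1]])[0].astype(int);cv2.imwrite('pics/g18.png',cv2.resize(c['image'][p[1]-40:p[1]+40,p[0]-40:p[0]+60],None,fx=7,fy=7,interpolation=cv2.INTER_CUBIC))
E
```

```text
t 28.07 p [702.7 -39.   89.6] yaw -84.99 tilt 0.0 F [ 1.7 -1.   0.1] w -0.1 q7 -93
-> [702.3, -26.0, 90.0, -85.0] delta [-0.0129 -0.0008 -0.0004] turn 0.01
```

View pics/g18.png

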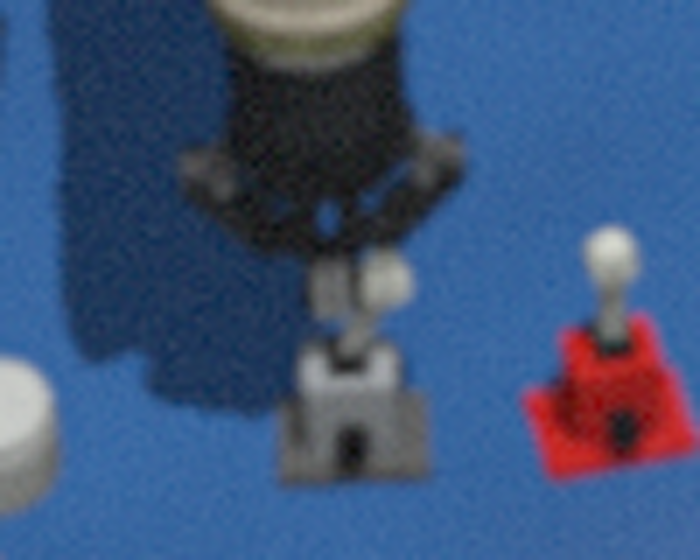

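Emit:
{"name": "step_arm", "arguments": {"rows": [-0.004, 0, 0, 0, 0, -0.008, 0, 0, 0, 0, -0.012, 0, 0, 0, 0, -0.014, 0, 0, 0, 0, -0.014, 0, 0, 0, 0, -0.014, 0, 0, 0, 0, -0.014, 0, 0, 0, 0]}}

```text
clock: 28.7
position: [0.7008, -0.0266, 0.089]
eef_rot: [[0.086, -0.996, -0.002], [-0.996, -0.086, -0.002], [0.002, 0.002, -1.0]]
ft_force: [0.8, -5.7, -2.8]
gripper_width: -0.0002
```

```bash
python3 p.py 702.3 -26 90 -85
python3 - <<'E'
from h import *
c=cam('scene')
p=proj(c,[[.7,-.06,.1]])[0].astype(int);cv2.imwrite('pics/g19.png',cv2.resize(c['image'][p[1]-40:p[1]+40,p[0]-40:p[0]+60],None,fx=7,fy=7,interpolation=cv2.INTER_CUBIC))
E
```

```text
t 28.7 p [700.8 -26.6  89. ] yaw -85.06 tilt 0.13 F [ 0.8 -5.7 -2.8] w -0.2 q7 -95
-> [702.3, -26.0, 90.0, -85.0] delta [-0.0004 -0.0015 -0.001 ] turn -0.06
```

View pics/g19.png

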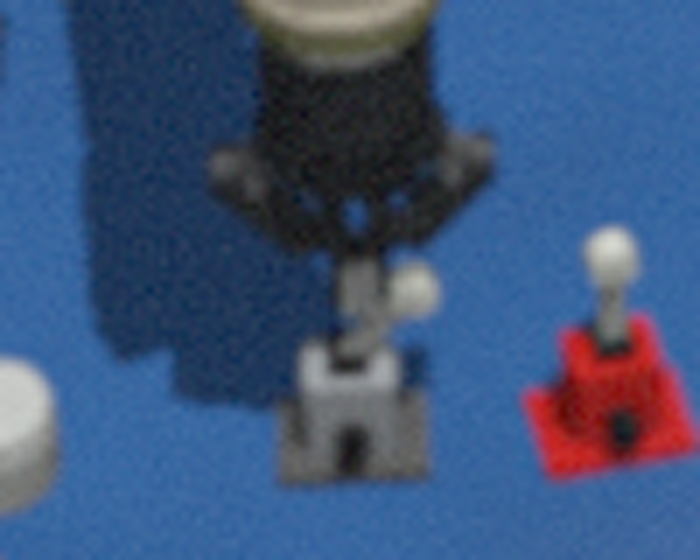

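Emit:
{"name": "step_arm", "arguments": {"rows": [0, 0, 0, 0, 0, 0, 0, 0, 0, 0, 0, 0, 0, 0, 0, 0, 0, 0, 0, 0, 0, 0, 0, 0, 0, 0, 0, 0, 0, 0, 0, 0, 0, 0, 0, 0, 0, 0, 0, 0, 0, 0, 0, 0, 0, 0.006, 0, 0, 0, 0, 0.014, 0, 0, 0, 0, 0.022, 0, 0, 0, 0, 0.03, 0, 0, 0, 0, 0.045, 0, 0, 0, 0, 0.06, 0, 0, 0, 0, 0.065, 0, 0, 0, 0, 0.065, 0, 0, 0, 0]}}

```text
clock: 30.17
position: [0.707, -0.0938, 0.0896]
eef_rot: [[0.083, -0.997, -0.0], [-0.997, -0.083, -0.001], [0.001, 0.0, -1.0]]
ft_force: [-0.2, -0.6, 0.3]
gripper_width: -0.0
```

```bash
python3 p.py 600 -100 200 -85
python3 - <<'E'
from h import *
c=cam('scene')
p=proj(c,[[.7,-.06,.1]])[0].astype(int);cv2.imwrite('pics/g20.png',cv2.resize(c['image'][p[1]-40:p[1]+40,p[0]-40:p[0]+60],None,fx=7,fy=7,interpolation=cv2.INTER_CUBIC))
E
```

```text
t 30.17 p [707.  -93.8  89.6] yaw -85.25 tilt 0.08 F [-0.2 -0.6  0.3] w -0.0 q7 -89
-> [600.0, -100.0, 200.0, -85.0] delta [-0.0026  0.1072 -0.1104] turn -0.25
```

View pics/g20.png

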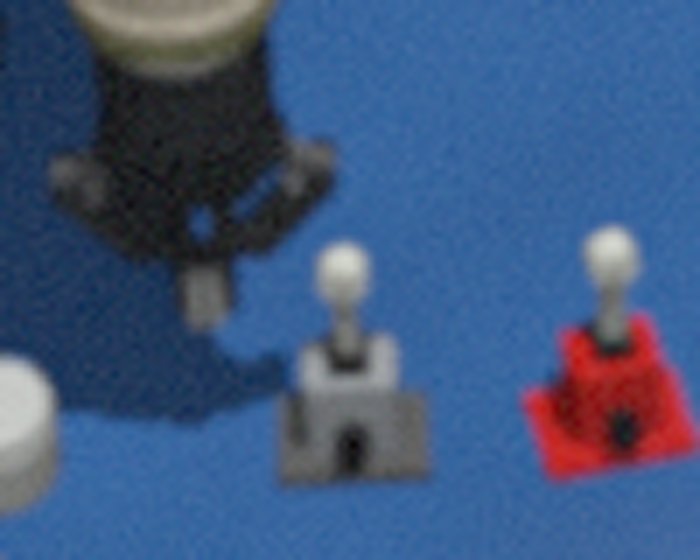

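```bash
python3 p.py 640 -100 180 -80 520.2 236.3 100 -79.15
```

```text
t 30.22 p [707.  -91.7  89.6] yaw -85.14 tilt 0.01 F [-0.6  1.  -0.9] w 0.0 q7 -89
-> [640.0, -100.0, 180.0, -80.0] delta [ 0.0026  0.0675 -0.0904] turn -5.14
-> [520.2, 236.3, 100.0, -79.15] delta [-0.3426  0.1584 -0.0104] turn -5.99
```

Emit:
{"name": "step_arm", "arguments": {"rows": [0.002, 0.005, -0.035, -1, 0, 0.002, 0.025, -0.07, -2, 0, 0.002, 0.055, -0.09, -3, 0, 0.002, 0.067, -0.09, -4, 0.02, -0.03, 0.076, -0.09, -5, 0.04, -0.062, 0.085, -0.09, -6, 0.05, -0.095, 0.094, -0.09, -6, 0.05, -0.128, 0.102, -0.09, -6, 0.05, -0.161, 0.111, -0.085, -6, 0.05, -0.194, 0.12, -0.08, -6, 0.05, -0.227, 0.128, -0.07, -6, 0.05, -0.26, 0.136, -0.055, -6, 0.05, -0.293, 0.146, -0.04, -6, 0.05, -0.325, 0.154, -0.025, -6, 0.05, -0.343, 0.158, -0.01, -6, 0.05, -0.343, 0.158, -0.01, -6, 0.05, -0.343, 0.158, -0.01, -6, 0.05, -0.343, 0.158, -0.01, -6, 0.05]}}

```text
clock: 31.72
position: [0.52, 0.2379, 0.1002]
eef_rot: [[0.191, -0.982, 0.0], [-0.982, -0.191, -0.0], [0.0, -0.0, -1.0]]
ft_force: [0.7, 0.8, 0.4]
gripper_width: 0.0498
```

```bash
python3 p.py 520.2 236.3 18 -79.15
```

```text
t 31.72 p [520.  237.9 100.2] yaw -78.98 tilt 0.02 F [0.7 0.8 0.4] w 49.8 q7 -118
-> [520.2, 236.3, 18.0, -79.15] delta [0.0016 0.0001 0.0822] turn 0.17
```

Emit:
{"name": "step_arm", "arguments": {"rows": [0.001, 0, 0.03, 0.2, 0.05, 0.001, 0, 0.055, 0.2, 0.05, 0.001, 0, 0.07, 0.2, 0.05, 0.001, 0, 0.078, 0.2, 0.05, 0.001, 0, 0.083, 0.2, 0.05, 0.001, 0, 0.083, 0.2, 0.05, 0.001, 0, 0.083, 0.2, 0.05]}}

```text
clock: 32.3
position: [0.5209, 0.237, 0.0179]
eef_rot: [[0.187, -0.982, 0.001], [-0.982, -0.187, 0.001], [-0.0, -0.002, -1.0]]
ft_force: [0.2, 0.4, 0.0]
gripper_width: 0.0502
```

```bash
python3 p.py 520.2 236.3 17 -79.15
```

```text
t 32.3 p [520.9 237.   17.9] yaw -79.25 tilt 0.09 F [0.2 0.4 0. ] w 50.2 q7 -121
-> [520.2, 236.3, 17.0, -79.15] delta [0.0005 0.0008 0.0009] turn -0.1
```

Emit:
{"name": "step_arm", "arguments": {"rows": [0.0005, 0.001, 0.001, 0, 0.04, 0.0005, 0.001, 0.001, 0, 0.03, 0.0005, 0.001, 0.001, 0, 0.015, 0.0005, 0.001, 0.001, 0, 0.015, 0.0005, 0.001, 0.001, 0, 0.015, 0.0005, 0.001, 0.001, 0, 0.015, 0.0005, 0.001, -0.01, 0, 0.015, 0.0005, 0.001, -0.025, 0, 0.015, 0.0005, 0.001, -0.045, 0, 0.015, 0.0005, 0.001, -0.08, 0, 0.015, 0.0005, 0.001, -0.115, 0, 0.015, 0.0005, 0.001, -0.13, 0, 0.015, 0.0005, 0.001, -0.13, 0, 0.015, 0.0005, 0.001, -0.13, 0, 0.015]}}

```text
clock: 33.47
position: [0.5196, 0.2367, 0.1485]
eef_rot: [[0.187, -0.982, 0.003], [-0.982, -0.187, 0.001], [-0.0, -0.003, -1.0]]
ft_force: [0.6, -0.4, -0.5]
gripper_width: 0.0285
```

```bash
python3 p.py 454 -316 140 2.75
python3 - <<'E'
from h import *
c=cam('scene')
p=proj(c,[[.52,.25,.1]])[0].astype(int);cv2.imwrite('pics/g21.png',cv2.resize(c['image'][p[1]-45:p[1]+60,p[0]-50:p[0]+70],None,fx=5,fy=5,interpolation=cv2.INTER_CUBIC))
for n in('top','scene'):
    c=cam(n)
    print(n,[np.round(fit(c,*a,mask=woodR),2) for a in [(.5438,-.3116,92.75,B,.027)]])
    cv2.imwrite(f'pics/m_{n}.png',c['image'])
E
```

```text
t 33.47 p [519.6 236.7 148.5] yaw -79.2 tilt 0.16 F [ 0.6 -0.4 -0.5] w 28.5 q7 -117
-> [454.0, -316.0, 140.0, 2.75] delta [0.5306 0.1681 0.0078] turn -81.95
top [array([ 544.43, -311.33,   93.56,    0.63])]
scene [array([ 5.4002e+02, -3.1115e+02,  9.2010e+01,  5.1000e-01])]
```

View pics/g21.png

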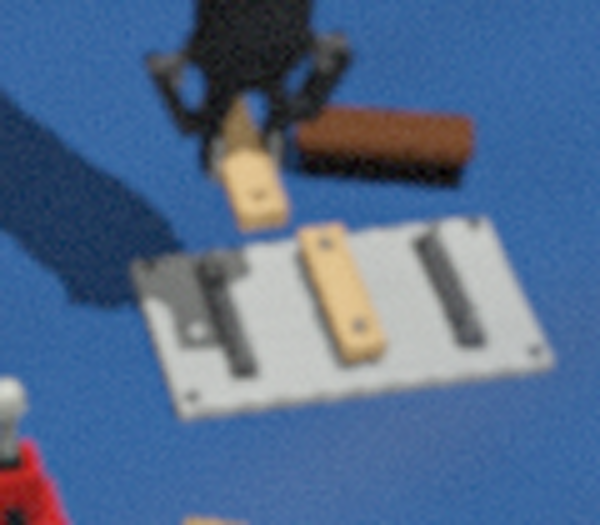

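```bash
cat >> h.py <<'E'
def ufit(c,boards,ref=(.499,-.313,.015),hw=42):
    """boards: list of (x,y,deg,zc) m; union silhouette fit; returns mm"""
    p=proj(c,[list(ref)])[0];im,u0,v0=crop(c,p,hw);m=woodR(im)
    k,l,st,ce=cv2.connectedComponentsWithStats(m)
    def ren(a):
        r=np.zeros(m.shape,np.uint8)
        for (x,y,t),b in zip(a.reshape(-1,3),boards):
            P=proj(c,corners(x/1e3,y/1e3,t/100,B,b[3]));P=(P-[u0,v0]+.5)*S-.5
            cv2.fillPoly(r,[np.round(cv2.convexHull(P.astype(np.float32))*16).astype(np.int32)],1,shift=4)
        return r
    x0=np.array([[b[0]*1e3,b[1]*1e3,np.radians(b[2])*100] for b in boards]).ravel()
    r0=cv2.dilate(ren(x0),np.ones((61,61)))
    mm=m*r0
    # fill holes
    cs,h=cv2.findContours(mm,cv2.RETR_CCOMP,cv2.CHAIN_APPROX_NONE)
    for q,g in enumerate(cs):
        if h[0][q][3]>=0 and cv2.contourArea(g)<400: cv2.drawContours(mm,cs,q,1,-1)
    f=lambda a:float(np.sum(ren(a)!=mm))/mm.sum()
    for it in range(4):
        s=[5,2.5,1.2,5][it]
        r=minimize(f,x0,method='Powell',options=dict(xtol=.02,ftol=1e-5),bounds=[(v-12,v+12) for v in x0]);x0=r.x
        if it==1:break
    o=x0.reshape(-1,3).copy();o[:,2]=np.degrees(o[:,2]/100);return o.round(2),round(r.fun,3)
E
python3 - <<'E'
from h import *
b=[(.501,-.3595,2.75,.013),(.497,-.2692,2.75,.013),(.5438,-.3116,92.75,.027)]
for n in('top','scene'):
    c=cam(n);print(n,*ufit(c,b))
E
```

```text
top [[ 501.62 -359.85    3.36]
 [ 497.14 -269.63    2.56]
 [ 544.99 -311.63   92.47]] 0.053
scene [[ 498.78 -359.48    3.5 ]
 [ 494.74 -269.83    1.17]
 [ 539.57 -312.16   90.7 ]] 0.046
```

Emit:
{"name": "step_arm", "arguments": {"rows": [0.02, 0.006, 0.002, -4, 0.015, 0.05, 0.016, 0.004, -8, 0.015, 0.08, 0.025, 0.008, -13, 0.015, 0.11, 0.035, 0.008, -18, 0.015, 0.14, 0.044, 0.008, -23, 0.015, 0.17, 0.054, 0.008, -28, 0.015, 0.2, 0.063, 0.008, -33, 0.015, 0.23, 0.073, 0.008, -38, 0.015, 0.26, 0.082, 0.008, -43, 0.015, 0.29, 0.092, 0.008, -48, 0.015, 0.32, 0.101, 0.008, -53, 0.015, 0.35, 0.111, 0.008, -58, 0.015, 0.38, 0.12, 0.008, -63, 0.015, 0.41, 0.13, 0.008, -68, 0.015, 0.44, 0.139, 0.008, -73, 0.015, 0.47, 0.149, 0.008, -77, 0.015, 0.5, 0.158, 0.008, -80, 0.015, 0.52, 0.165, 0.008, -81.9, 0.015, 0.5306, 0.168, 0.008, -81.9, 0.015, 0.5306, 0.168, 0.008, -81.9, 0.015]}}

```text
clock: 35.38
position: [0.4522, -0.3188, 0.1378]
eef_rot: [[0.999, 0.042, -0.001], [0.042, -0.999, 0.001], [-0.001, -0.001, -1.0]]
ft_force: [-0.7, -0.3, -0.4]
gripper_width: 0.0287
```

```bash
python3 p.py 454 -316.3 40 2.75
```

```text
t 35.38 p [ 452.2 -318.8  137.8] yaw 2.38 tilt 0.09 F [-0.7 -0.3 -0.4] w 28.7 q7 27
-> [454.0, -316.3, 40.0, 2.75] delta [ 0.0021 -0.0024  0.0978] turn -0.37
```

Emit:
{"name": "step_arm", "arguments": {"rows": [0, 0, 0.03, 0, 0.015, 0, 0, 0.06, 0, 0.015, 0, 0, 0.08, 0, 0.015, 0, 0, 0.09, 0, 0.015, 0, 0, 0.098, 0, 0.015, 0, 0, 0.098, 0, 0.015, 0, 0, 0.098, 0, 0.015, 0, 0, 0.098, 0, 0.015]}}

```text
clock: 36.05
position: [0.4546, -0.3165, 0.0422]
eef_rot: [[0.999, 0.047, 0.002], [0.047, -0.999, -0.001], [0.002, 0.001, -1.0]]
ft_force: [-0.5, 1.3, 0.2]
gripper_width: 0.0286
```

```bash
python3 p.py 454 -316.3 17.5 2.75;python3 - <<'E'
from h import *
c=cam('scene')
p=proj(c,[[.5,-.31,.05]])[0].astype(int);cv2.imwrite('pics/g22.png',cv2.resize(c['image'][p[1]-50:p[1]+50,p[0]-50:p[0]+70],None,fx=5,fy=5,interpolation=cv2.INTER_CUBIC))
E
```

```text
t 36.05 p [ 454.6 -316.5   42.2] yaw 2.71 tilt 0.13 F [-0.5  1.3  0.2] w 28.6 q7 24
-> [454.0, -316.3, 17.5, 2.75] delta [-0.0006 -0.0003  0.0247] turn -0.04
```

View pics/g22.png

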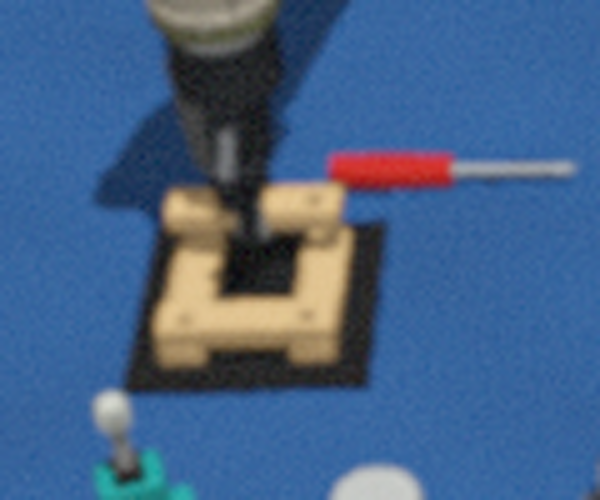

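Emit:
{"name": "step_arm", "arguments": {"rows": [-0.0005, 0, 0.01, 0, 0.015, -0.0005, 0, 0.017, 0, 0.015, -0.0005, 0, 0.021, 0, 0.015, -0.0005, 0, 0.0235, 0, 0.015, -0.0005, 0, 0.0245, 0, 0.015, -0.0005, 0, 0.0245, 0, 0.015, -0.0005, 0, 0.0245, 0, 0.015, -0.0005, 0, 0.0245, 0, 0.015]}}

```text
clock: 36.77
position: [0.4532, -0.3165, 0.0166]
eef_rot: [[0.999, 0.047, 0.0], [0.047, -0.999, -0.0], [0.0, 0.0, -1.0]]
ft_force: [0.2, 0.6, -0.3]
gripper_width: 0.0287
```

```bash
python3 p.py 454 -316.3 15 2.75
```

```text
t 36.77 p [ 453.2 -316.5   16.6] yaw 2.7 tilt 0.02 F [ 0.2  0.6 -0.3] w 28.7 q7 23
-> [454.0, -316.3, 15.0, 2.75] delta [ 0.0008 -0.0001  0.0016] turn -0.05
```

Emit:
{"name": "step_arm", "arguments": {"rows": [0.0008, 0, 0, 0, 0.015, 0.0008, 0, 0.0005, 0, 0.015, 0.0008, 0, 0.001, 0, 0.015, 0.0008, 0, 0.0014, 0, 0.015, 0.0008, 0, 0.0014, 0, 0.015, 0.0008, 0, 0.0014, 0, 0.032, 0.0008, 0, 0.0014, 0, 0.036, 0.0008, 0, 0.0014, 0, 0.042, 0.0008, 0, 0.0014, 0, 0.05, 0.0008, 0, 0.0014, 0, 0.05, 0, 0, -0.02, 0, 0.05, 0, 0, -0.06, 0, 0.05, 0, 0, -0.1, 0, 0.05, 0, 0, -0.13, 0, 0.05, 0, 0, -0.13, 0, 0.05, 0, 0, -0.13, 0, 0.05]}}

```text
clock: 38.1
position: [0.4542, -0.3171, 0.1486]
eef_rot: [[0.999, 0.047, 0.004], [0.047, -0.999, -0.003], [0.003, 0.003, -1.0]]
ft_force: [0.4, -0.1, -1.1]
gripper_width: 0.0499
```

```bash
python3 p.py 504.8 314.8 120 -79.15
```

```text
t 38.1 p [ 454.2 -317.1  148.6] yaw 2.69 tilt 0.26 F [ 0.4 -0.1 -1.1] w 49.9 q7 27
-> [504.8, 314.8, 120.0, -79.15] delta [ 0.0801 -0.6289  0.027 ] turn 81.84
```

Emit:
{"name": "step_arm", "arguments": {"rows": [0.004, -0.03, 0.003, 5, 0.05, 0.008, -0.065, 0.006, 11, 0.05, 0.013, -0.1, 0.01, 17, 0.05, 0.017, -0.135, 0.01, 23, 0.05, 0.022, -0.17, 0.01, 29, 0.05, 0.026, -0.205, 0.01, 35, 0.05, 0.03, -0.24, 0.01, 41, 0.05, 0.035, -0.275, 0.01, 47, 0.05, 0.04, -0.31, 0.01, 53, 0.05, 0.044, -0.345, 0.01, 59, 0.05, 0.048, -0.38, 0.01, 65, 0.05, 0.053, -0.415, 0.01, 71, 0.05, 0.057, -0.45, 0.015, 76, 0.05, 0.062, -0.485, 0.02, 80, 0.05, 0.066, -0.52, 0.027, 81.8, 0.05, 0.071, -0.555, 0.027, 81.8, 0.05, 0.075, -0.59, 0.027, 81.8, 0.05, 0.079, -0.615, 0.027, 81.8, 0.05, 0.08, -0.629, 0.027, 81.8, 0.05, 0.08, -0.629, 0.027, 81.8, 0.05]}}

```text
clock: 39.77
position: [0.5008, 0.3197, 0.1176]
eef_rot: [[0.195, -0.981, -0.003], [-0.981, -0.195, 0.001], [-0.002, 0.003, -1.0]]
ft_force: [-0.5, -0.1, -0.7]
gripper_width: 0.05
```

```bash
python3 p.py 504.8 314.8 18 -79.15
python3 - <<'E'
from h import *
b=[(.501,-.3595,2.75,.013),(.497,-.2692,2.75,.013),(.5438,-.3116,92.75,.027),(.454,-.316,92.75,.027)]
ims=[]
for n in('top','scene'):
    c=cam(n);print(n,*ufit(c,b))
    p=proj(c,[[.5,-.31,.03]])[0].astype(int);ims.append(cv2.resize(c['image'][p[1]-35:p[1]+35,p[0]-40:p[0]+40],None,fx=5,fy=5,interpolation=cv2.INTER_CUBIC))
cv2.imwrite('pics/g23.png',np.hstack(ims))
E
```

```text
t 39.77 p [500.8 319.7 117.6] yaw -78.78 tilt 0.21 F [-0.5 -0.1 -0.7] w 50.0 q7 -127
-> [504.8, 314.8, 18.0, -79.15] delta [ 0.0058 -0.0032  0.0996] turn 0.37
top [[ 505.51 -359.86    3.15]
 [ 497.81 -269.9     2.97]
 [ 544.45 -312.16   90.86]
 [ 455.06 -318.01   89.92]] 0.043
scene [[ 498.28 -359.68    2.75]
 [ 495.61 -270.16    2.41]
 [ 539.8  -312.27   91.12]
 [ 450.93 -316.99   91.81]] 0.037
```

View pics/g23.png

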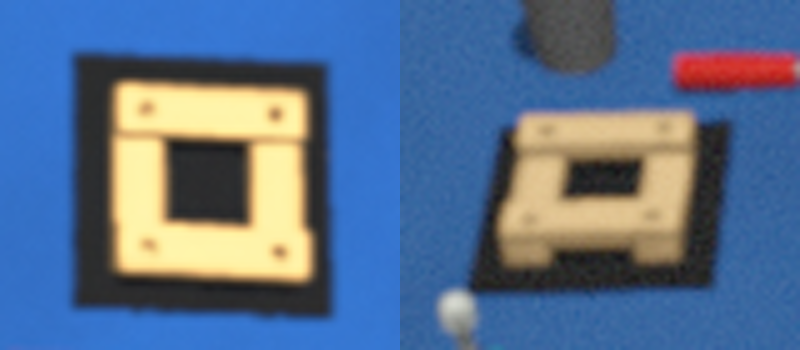

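Run:
```python
from h import *
from itertools import product
def holes(c,cx,cy,z,deg):
    out=[]
    for s in(-1,1):
        X=np.array([cx+s*.042*np.cos(np.radians(deg)),cy+s*.042*np.sin(np.radians(deg)),z])
        p=proj(c,[X])[0];g=c['image'][...,2].astype(float)
        u,v=np.round(p).astype(int);w=g[v-3:v+4,u-3:u+4]
        d=np.clip(np.percentile(w,75)-w-12,0,None);vv,uu=np.mgrid[v-3:v+4,u-3:u+4]
        q=np.array([(d*uu).sum(),(d*vv).sum()])/d.sum()
        r=c['R'].T@np.array([(q[0]-c['cx'])/c['fx'],(q[1]-c['cy'])/c['fy'],1]);o=-c['R'].T@c['t'];out.append((o+r*(z-o[2])/r[2])*1000)
    a,b=out;d=b-a
    return ((a+b)/2)[:2].round(1),np.degrees(np.arctan2(d[1],d[0])).round(2),np.linalg.norm(d).round(1)
for n in('top','scene'):
    c=cam(n);print(n,'far',holes(c,.5438,-.3116,.034,92.75),'near',holes(c,.454,-.3163,.034,92.75))
```

```text
top far (array([ 544., -310.]), np.float64(92.71), np.float64(84.1)) near (array([ 455.1, -315.5]), np.float64(91.89), np.float64(83.8))
scene far (array([ 554.1, -309.8]), np.float64(89.24), np.float64(85.5)) near (array([ 453.6, -316.9]), np.float64(104.79), np.float64(84.7))
```

```bash
python3 - <<'E'
from h import *
c=cam('top');c['image']=cv2.imread('pics/top0.png')
def holes(c,cx,cy,z,deg):
    out=[]
    for s in(-1,1):
        X=np.array([cx+s*.042*np.cos(np.radians(deg)),cy+s*.042*np.sin(np.radians(deg)),z])
        p=proj(c,[X])[0];g=c['image'][...,2].astype(float)
        u,v=np.round(p).astype(int);w=g[v-3:v+4,u-3:u+4]
        d=np.clip(np.percentile(w,75)-w-12,0,None);vv,uu=np.mgrid[v-3:v+4,u-3:u+4]
        q=np.array([(d*uu).sum(),(d*vv).sum()])/d.sum()
        r=c['R'].T@np.array([(q[0]-c['cx'])/c['fx'],(q[1]-c['cy'])/c['fy'],1]);o=-c['R'].T@c['t'];out.append((o+r*(z-o[2])/r[2])*1000)
    a,b=out;d=b-a
    return ((a+b)/2)[:2].round(1),np.degrees(np.arctan2(d[1],d[0])).round(2),np.linalg.norm(d).round(1)
print(holes(c,.501,-.3595,.02,2.75),holes(c,.497,-.2692,.02,2.75))
E
python3 p.py 504.8 314.8 18 -79.15
```

```text
(array([ 502.3, -358. ]), np.float64(2.76), np.float64(83.7)) (array([ 498. , -268.2]), np.float64(2.8), np.float64(84.0))
t 40.02 p [503.6 313.8 118.7] yaw -79.22 tilt 0.09 F [-0.1 -0.8 -0.1] w 49.8 q7 -127
-> [504.8, 314.8, 18.0, -79.15] delta [-0.0009 -0.0015  0.1007] turn -0.07
```

Emit:
{"name": "step_arm", "arguments": {"rows": [-0.001, -0.0015, 0.03, 0, 0.05, -0.001, -0.0015, 0.06, 0, 0.05, -0.001, -0.0015, 0.08, 0, 0.05, -0.001, -0.0015, 0.092, 0, 0.05, -0.001, -0.0015, 0.099, 0, 0.05, -0.001, -0.0015, 0.101, 0, 0.05, -0.001, -0.0015, 0.101, 0, 0.05, -0.001, -0.0015, 0.101, 0, 0.05]}}

```text
clock: 40.68
position: [0.5054, 0.3174, 0.0197]
eef_rot: [[0.189, -0.982, 0.002], [-0.982, -0.189, 0.001], [-0.001, -0.002, -1.0]]
ft_force: [0.6, 0.0, 0.7]
gripper_width: 0.0501
```

```bash
python3 p.py 504.8 314.8 17 -79.15
```

```text
t 40.68 p [505.4 317.4  19.7] yaw -79.12 tilt 0.12 F [0.6 0.  0.7] w 50.1 q7 -130
-> [504.8, 314.8, 17.0, -79.15] delta [0.0024 0.0011 0.0027] turn 0.03
```

Emit:
{"name": "step_arm", "arguments": {"rows": [0.0024, 0.001, 0.0025, 0, 0.05, 0.0024, 0.001, 0.0025, 0, 0.05, 0.0024, 0.001, 0.0025, 0, 0.05]}}

```text
clock: 40.93
position: [0.5044, 0.3142, 0.0164]
eef_rot: [[0.189, -0.982, 0.001], [-0.982, -0.189, 0.0], [-0.0, -0.001, -1.0]]
ft_force: [0.6, -0.1, -1.1]
gripper_width: 0.0501
```

```bash
python3 p.py 504.8 314.8 17 -79.15
```

```text
t 40.93 p [504.4 314.2  16.4] yaw -79.12 tilt 0.05 F [ 0.6 -0.1 -1.1] w 50.1 q7 -130
-> [504.8, 314.8, 17.0, -79.15] delta [-0.0005 -0.0005 -0.0006] turn 0.03
```

Emit:
{"name": "step_arm", "arguments": {"rows": [-0.0005, -0.0005, 0, 0, 0.04, -0.0005, -0.0005, 0, 0, 0.03, -0.0005, -0.0005, 0, 0, 0.015, -0.0005, -0.0005, 0, 0, 0.015, -0.0005, -0.0005, 0, 0, 0.015, -0.0005, -0.0005, 0, 0, 0.015, -0.0005, -0.0005, 0, 0, 0.015]}}

```text
clock: 41.52
position: [0.5047, 0.3153, 0.0164]
eef_rot: [[0.189, -0.982, 0.001], [-0.982, -0.189, 0.001], [-0.0, -0.001, -1.0]]
ft_force: [-0.6, -0.2, 5.9]
gripper_width: 0.0286
```

```bash
python3 p.py
```

```text
t 41.52 p [504.7 315.3  16.4] yaw -79.09 tilt 0.05 F [-0.6 -0.2  5.9] w 28.6 q7 -130
```

Emit:
{"name": "step_arm", "arguments": {"rows": [0, 0, -0.01, 0, 0.015, 0, 0, -0.025, 0, 0.015, 0, 0, -0.045, 0, 0.015, 0, 0, -0.08, 0, 0.015, 0, 0, -0.115, 0, 0.015, 0, 0, -0.135, 0, 0.015, 0, 0, -0.135, 0, 0.015, 0, 0, -0.135, 0, 0.015]}}

```text
clock: 42.18
position: [0.505, 0.3154, 0.1525]
eef_rot: [[0.189, -0.982, 0.003], [-0.982, -0.189, 0.001], [-0.001, -0.003, -1.0]]
ft_force: [-0.2, 0.0, -0.9]
gripper_width: 0.0286
```

```bash
python3 p.py 499.2 -314.1 140 -87.25
```

```text
t 42.18 p [505.  315.4 152.5] yaw -79.11 tilt 0.16 F [-0.2  0.  -0.9] w 28.6 q7 -126
-> [499.2, -314.1, 140.0, -87.25] delta [0.6171 0.1247 0.0117] turn 8.14
```

Emit:
{"name": "step_arm", "arguments": {"rows": [0.02, 0.004, 0.003, 1, 0.015, 0.055, 0.011, 0.006, 2, 0.015, 0.09, 0.018, 0.009, 3, 0.015, 0.125, 0.025, 0.011, 4, 0.015, 0.16, 0.032, 0.011, 5, 0.015, 0.195, 0.039, 0.011, 6, 0.015, 0.23, 0.046, 0.011, 7, 0.015, 0.265, 0.054, 0.011, 8, 0.015, 0.3, 0.061, 0.011, 8.1, 0.015, 0.335, 0.068, 0.011, 8.1, 0.015, 0.37, 0.075, 0.011, 8.1, 0.015, 0.405, 0.082, 0.011, 8.1, 0.015, 0.44, 0.089, 0.011, 8.1, 0.015, 0.475, 0.096, 0.011, 8.1, 0.015, 0.51, 0.103, 0.011, 8.1, 0.015, 0.545, 0.11, 0.011, 8.1, 0.015, 0.58, 0.117, 0.011, 8.1, 0.015, 0.605, 0.122, 0.011, 8.1, 0.015, 0.617, 0.125, 0.011, 8.1, 0.015, 0.617, 0.125, 0.011, 8.1, 0.015]}}

```text
clock: 43.85
position: [0.4961, -0.3181, 0.1379]
eef_rot: [[0.043, -0.999, -0.003], [-0.999, -0.043, 0.0], [-0.001, 0.003, -1.0]]
ft_force: [-0.1, 0.3, -0.6]
gripper_width: 0.0285
```

```bash
python3 p.py 499.2 -314.1 55 -87.25
```

```text
t 43.85 p [ 496.1 -318.1  137.9] yaw -87.52 tilt 0.18 F [-0.1  0.3 -0.6] w 28.5 q7 -63
-> [499.2, -314.1, 55.0, -87.25] delta [-0.0038 -0.0036  0.0829] turn -0.27
```

Emit:
{"name": "step_arm", "arguments": {"rows": [0, 0, 0.03, 0, 0.015, 0, 0, 0.055, 0, 0.015, 0, 0, 0.07, 0, 0.015, 0, 0, 0.08, 0, 0.015, 0, 0, 0.085, 0, 0.015, 0, 0, 0.085, 0, 0.015, 0, 0, 0.085, 0, 0.015, 0, 0, 0.085, 0, 0.015]}}

```text
clock: 44.52
position: [0.4992, -0.3146, 0.0561]
eef_rot: [[0.049, -0.999, 0.002], [-0.999, -0.049, -0.001], [0.001, -0.002, -1.0]]
ft_force: [1.1, -0.4, 0.8]
gripper_width: 0.0285
```

```bash
python3 p.py 499.2 -314.1 31.5 -87.25;python3 - <<'E'
from h import *
c=cam('scene')
p=proj(c,[[.5,-.31,.05]])[0].astype(int);cv2.imwrite('pics/g24.png',cv2.resize(c['image'][p[1]-50:p[1]+50,p[0]-50:p[0]+70],None,fx=5,fy=5,interpolation=cv2.INTER_CUBIC))
E
```

```text
t 44.52 p [ 499.2 -314.6   56.1] yaw -87.18 tilt 0.11 F [ 1.1 -0.4  0.8] w 28.5 q7 -65
-> [499.2, -314.1, 31.5, -87.25] delta [-0.0005  0.0001  0.0246] turn 0.07
```

View pics/g24.png

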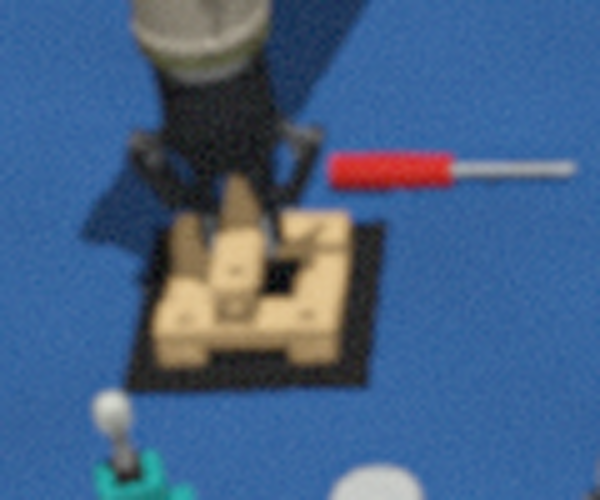

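Emit:
{"name": "step_arm", "arguments": {"rows": [-0.0005, 0, 0.01, 0, 0.015, -0.0005, 0, 0.017, 0, 0.015, -0.0005, 0, 0.021, 0, 0.015, -0.0005, 0, 0.0235, 0, 0.015, -0.0005, 0, 0.0245, 0, 0.015, -0.0005, 0, 0.0245, 0, 0.015, -0.0005, 0, 0.0245, 0, 0.015, -0.0005, 0, 0.0245, 0, 0.015]}}

```text
clock: 45.23
position: [0.4985, -0.3141, 0.0306]
eef_rot: [[0.049, -0.999, 0.0], [-0.999, -0.049, -0.0], [0.0, -0.0, -1.0]]
ft_force: [-0.2, -0.3, 0.3]
gripper_width: 0.0287
```

```bash
python3 p.py 499.2 -314.1 28.8 -87.25
```

```text
t 45.23 p [ 498.5 -314.1   30.6] yaw -87.2 tilt 0.03 F [-0.2 -0.3  0.3] w 28.7 q7 -65
-> [499.2, -314.1, 28.8, -87.25] delta [-0.     -0.0007  0.0018] turn 0.05
```

Emit:
{"name": "step_arm", "arguments": {"rows": [0, -0.0007, 0.0005, 0, 0.015, 0, -0.0007, 0.001, 0, 0.015, 0, -0.0007, 0.0015, 0, 0.015, 0, -0.0007, 0.0018, 0, 0.015, 0, -0.0007, 0.0018, 0, 0.015]}}

```text
clock: 45.65
position: [0.499, -0.314, 0.0284]
eef_rot: [[0.049, -0.999, -0.0], [-0.999, -0.049, 0.0], [-0.0, 0.0, -1.0]]
ft_force: [0.3, 0.3, -1.1]
gripper_width: 0.0286
```

```bash
python3 p.py 499.2 -314.1 28.4 -87.25
```

```text
t 45.65 p [ 499.  -314.    28.4] yaw -87.2 tilt 0.01 F [ 0.3  0.3 -1.1] w 28.6 q7 -65
-> [499.2, -314.1, 28.4, -87.25] delta [ 0.0001 -0.0002  0.    ] turn 0.05
```

Emit:
{"name": "step_arm", "arguments": {"rows": [0, 0, 0.0004, 0, 0.015, 0, 0, 0.0004, 0, 0.015, 0, 0, 0.0004, 0, 0.032, 0, 0, 0.0004, 0, 0.036, 0, 0, 0.0004, 0, 0.042, 0, 0, 0.0004, 0, 0.048, 0, 0, 0.0004, 0, 0.048, 0, 0, -0.02, 0, 0.048, 0, 0, -0.06, 0, 0.048, 0, 0, -0.1, 0, 0.048, 0, 0, -0.14, 0, 0.048, 0, 0, -0.14, 0, 0.048, -0.04, -0.01, -0.14, 0, 0.048, -0.08, -0.02, -0.14, 0, 0.048, -0.12, -0.02, -0.14, 0, 0.048, -0.16, -0.03, -0.14, 0, 0.048, -0.2, -0.03, -0.14, 0, 0.048, -0.24, -0.03, -0.14, 0, 0.048, -0.24, -0.03, -0.14, 0, 0.048, -0.24, -0.03, -0.14, 0, 0.048]}}

```text
clock: 47.32
position: [0.5174, -0.0696, 0.1687]
eef_rot: [[0.055, -0.998, 0.001], [-0.998, -0.055, 0.0], [-0.0, -0.001, -1.0]]
ft_force: [-0.4, -1.2, 0.9]
gripper_width: 0.048
```

```bash
python3 p.py
python3 - <<'E'
from h import *
ims=[]
def holes(c,cx,cy,z,deg):
    out=[]
    for s in(-1,1):
        X=np.array([cx+s*.042*np.cos(np.radians(deg)),cy+s*.042*np.sin(np.radians(deg)),z])
        p=proj(c,[X])[0];g=c['image'][...,2].astype(float)
        u,v=np.round(p).astype(int);w=g[v-3:v+4,u-3:u+4]
        d=np.clip(np.percentile(w,75)-w-12,0,None);vv,uu=np.mgrid[v-3:v+4,u-3:u+4]
        q=np.array([(d*uu).sum(),(d*vv).sum()])/d.sum()
        r=c['R'].T@np.array([(q[0]-c['cx'])/c['fx'],(q[1]-c['cy'])/c['fy'],1]);o=-c['R'].T@c['t'];out.append((o+r*(z-o[2])/r[2])*1000)
    a,b=out;d=b-a
    return ((a+b)/2)[:2].round(1),np.degrees(np.arctan2(d[1],d[0])).round(2),np.linalg.norm(d).round(1)
for n in('top','scene'):
    c=cam(n,f'fin_{n}.png')
    p=proj(c,[[.5,-.31,.03]])[0].astype(int);ims.append(cv2.resize(c['image'][p[1]-35:p[1]+35,p[0]-40:p[0]+40],None,fx=5,fy=5,interpolation=cv2.INTER_CUBIC))
    print(n,'far',holes(c,.5438,-.3116,.034,92.75),'near',holes(c,.454,-.3163,.034,92.75),'l3',holes(c,.4995,-.314,.048,2.75))
cv2.imwrite('pics/g25.png',np.hstack(ims))
E
```

```text
t 47.32 p [517.4 -69.6 168.7] yaw -86.86 tilt 0.05 F [-0.4 -1.2  0.9] w 48.0 q7 -88
top far (array([ 543.9, -310. ]), np.float64(92.66), np.float64(84.3)) near (array([ 455.1, -315.5]), np.float64(91.8), np.float64(83.8)) l3 (array([ 502.3, -314.1]), np.float64(2.7), np.float64(83.9))
scene far (array([ 554.2, -309.7]), np.float64(89.19), np.float64(85.7)) near (array([ 453.5, -316.9]), np.float64(104.35), np.float64(84.7)) l3 (array([ 498.8, -311.5]), np.float64(3.78), np.float64(89.7))
```

View pics/g25.png

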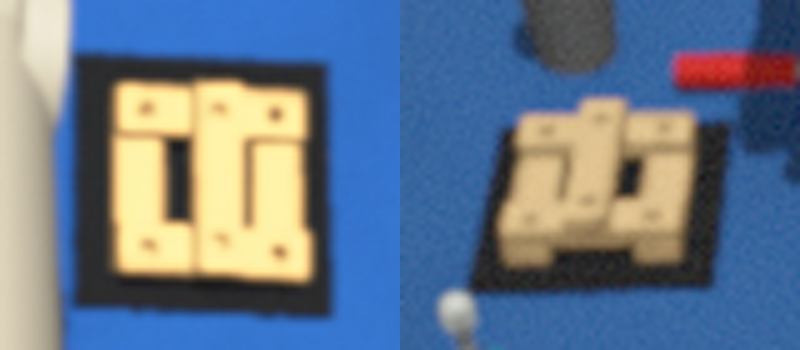

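View pics/fin_scene.png

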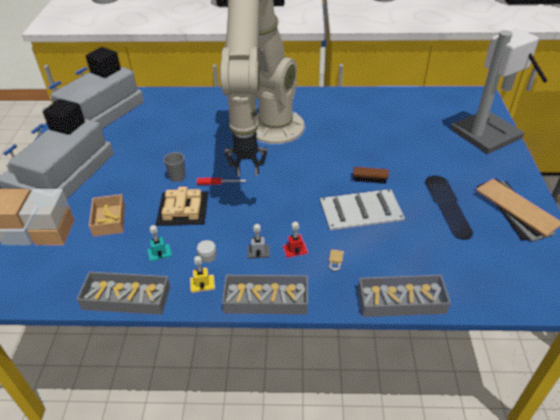

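```bash
python3 -c "
from station import sign_off
print(sign_off())"
```

```text
the job is handed in; nothing more can be done
None
```

The job is done and was handed in at about 47 s, well inside the 210 s limit; `sign_off` gave no verdict.

**What I did:**
- I moved the finished board from the middle station onto the stack.
- I seated both blanks fully, one on the middle station and one on the y = -80 mm station. Only two blanks were on the counter. One had been knocked about 38 mm aside before I reached it, so I gripped it off-centre.
- I pushed the grey switch's lever to about 0.7 rad, held it there for a bit over a second and let it go. The camera showed it back upright.
- I then stacked both blanks: one completes the crosswise second layer, the other lies in the middle of the third.

**Last checks:**
- **Second layer:** from the holes in the top camera, the pair is about 89 mm apart. It is centred within about 1 mm of the bottom pair and turned within about 1° of square. One board sits about 1 mm further along its length than the other.
- **Third layer:** the board is about 2 mm off centre.
- **Scene camera:** its hole readings on the stack disagreed, by up to 12° in angle and about 10 mm in position. I judged them too coarse and relied on the top camera, the outlines and the measured tool poses.
- **Bottom pair and bystanders:** in the pictures the bottom pair looks unmoved, but its holes are now covered. The other items on the counter look undisturbed, and the robot was clear of everything.

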